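# Start a batch in the yoghurt maker

## Robot

A 7-joint arm with a two-finger parallel gripper is mounted at the origin on a cart in front of the work surface, level with it; the furniture and walls round the work are solid. World frame = base frame: x ahead of the robot, y to its left, z up, the work surface at z = 0. Lengths are in m, angles in degrees, forces in N, time in s.
With the tool pointing down it reaches from about 0.4 to 0.875 m from the base axis. Payload 6.5 kg.
Tool frame: the origin (TCP) lies on the centre line of the jaws, within the pads' length; the fingertips stand 14 mm ahead of it and the grasp point (between the pads) lies 5 mm behind it; z points along the fingers, y is the line along which they close (so a half turn about z gives the same grasp; the last joint's range is limited). The gripper opens to 85 mm and grips with 20 to 120 N. Pads are 22 mm wide; open, the fingers measure 114 mm over their backs; the gripper's body (76 mm by 85 mm) begins 54 mm behind the grasp point. The pads swing forward as they close: fully open they stand 13 mm farther back than shut.
Start: joints at [70.863, 30.733, -0.252, 88.115, 0.149, 61.152, -4.079], TCP at [0.172, -0.627, 0.219] pointing down, gripper open.
Joint ranges: [-154.64, 154.64], [-21.42, 123.67], [-72.66, 72.17], [13.99, 137.28], [-74.86, 254.86], [10.95, 109.41], [-158.01, 158.01]. Speed limits (degrees/s): [136.94, 136.94, 180, 180, 180, 180, 180].

## Interface

Orientations are given as [roll, pitch, yaw] about the fixed x, y, z axes, in that order (R = Rz(yaw) Ry(pitch) Rx(roll)).
In Python, from station import status, camera, robot, cut_out gives the robot as it stands.
- The arm moves only by the tool move_arm, never from a script. Its argument "plan" is a list of rows, each an object of numbers: "x", "y", "z": the shift along the tool's x, y, z in m; "ax", "ay", "az": the turn, a rotation vector about the tool's x, y, z in degrees; "gripper": the opening, from 0 (shut) to 1 (fully open). In form: [{"x": .., "y": .., "z": .., "ax": .., "ay": .., "az": .., "gripper": ..}, ...]. A call has exactly 10 rows; each row shifts and turns the commanded pose from where the row before left it, along the tool's axes as they then stand; what a row does not reach is not made up. A row lasts 1/8 s, in which the tool goes at most 62.5 mm and 10.7 degrees, less where a joint would pass 70% of its speed; a pose out of reach is approached as far as the arm can. A call with a gripper value outside its range is refused whole. The fingers move at their own pace and stop on an object; "grip_force" is the grip in N (left out, the last holds). Time passes only in rows, so rows that do not move let the fingers close, or fill a call up. It gives the time, the measured TCP pose, the force, the opening and the grip force at its end, in the units of the state.
- status.read_state(): the state, without advancing time (a new reading comes with each control period).
- camera(name): name is "side" or "top"; returns a dict with "frame" (400x640x3 uint8, red, green, blue), "z_map" (400x640 float32, m along the optical axis (not along the pixel's ray), 0 where there is no reading), "fx", "fy", "cx", "cy" (pixels), "world_from_camera" (4x4, takes a point from camera to world coordinates). Camera axes: x right, y down, z forward; pixel columns grow to the right and rows downward; lengths in m; the calibration is good to about 2 mm. A picture is of the moment at which its call begins.
- robot.sign_off(): hands the job in; it is judged then, once.
Trained networks look in the newest picture that a camera, given by its name, has taken for a name from the list of things; names that differ only in an ending like _2 or _b are one class to them, and where a whole thing is asked for, a point or a joint stands for the part that bears it (a point fixed in the world has none). Each returns a list of dicts, best first, with "conf" (0 to 1); they miss things now and then, are a little off and sometimes report something else, mostly with a low value. They report only what shows in the picture. A call takes as long as a camera call.
- cut_out(camera, name): "pixels" (400x640 bool, what is visible of it) and "bbox" ([left, top, right, bottom] in pixels, round what is visible of it).
The state is a dict: "time_s": time; "joint_positions": joint angles; "dq": joint speeds; "effort": joint torques, N m; "position": TCP position; "tool_rot": TCP orientation; "wrist_force": force on the tool from outside, world axes, zero at the start; "wrist_torque": the same for the moment, N m; "width": finger opening in m; "gripper_force": force on a finger pad.
Only numpy, scipy, OpenCV 4.12 (cv2) and the standard library are available. Lean on these libraries where they do the work, as an engineer would, in place of code of your own. Each camera call takes 0.05 s, during which the arm holds its last target. There are 200 camera calls.

## Task

Stand every jar that is on the wooden over-sink board upright on the floor of the open yoghurt maker, then lower its lid gently until it is fully closed. After that turn the timer dial to eight hours, so that it rests in the eighth click clockwise past the red zero mark; leave the mug, the yoghurt pot and the tea box where they are.

Things in the scene. Friction and masses are not known exactly. Their poses are not given: they have to be found in the camera images.
- jar_a_center (a point): Centre (half-way up) of a small white jar with a green cap: upright cylinder 54 mm in diameter, 72 mm tall, about 0.2 kg (0.15 to 0.26); z axis along the jar, up when it stands upright. Stands at the start on the over-sink board, whose top is 22 mm above the worktop. Two to four of the four jars are present; None if absent
- jar_b_center (a point): Centre (half-way up) of a small white jar with a green cap: upright cylinder 54 mm in diameter, 72 mm tall, about 0.2 kg (0.15 to 0.26); z axis along the jar, up when it stands upright. Stands at the start on the over-sink board, whose top is 22 mm above the worktop. Two to four of the four jars are present; None if absent
- jar_c_center (a point): Centre (half-way up) of a small white jar with a green cap: upright cylinder 54 mm in diameter, 72 mm tall, about 0.2 kg (0.15 to 0.26); z axis along the jar, up when it stands upright. Stands at the start on the over-sink board, whose top is 22 mm above the worktop. Two to four of the four jars are present; None if absent
- jar_d_center (a point): Centre (half-way up) of a small white jar with a green cap: upright cylinder 54 mm in diameter, 72 mm tall, about 0.2 kg (0.15 to 0.26); z axis along the jar, up when it stands upright. Stands at the start on the over-sink board, whose top is 22 mm above the worktop. Two to four of the four jars are present; None if absent
- tub_floor (a point): Centre of the inner floor (10 mm above the worktop) of the tub of the yoghurt maker, a fixed white appliance 210 x 282 mm on the worktop. The tub is an open box 198 mm (along the appliance's x) by 160 mm (along its y) inside, its rim 78 mm above this floor, walls 6 mm thick. Axes are the appliance's: x away from the robot, y to the left, z up, turned by up to 0.12 rad. The timer deck, 60 mm high and 110 mm wide, joins the tub at its left (+y) side
- place0 (a point): Centre of one of four round marks (60 mm) on the tub floor where a jar may stand, at x -45, y -34 mm from tub_floor in the appliance's axes; jars may stand anywhere on the floor, the marks only help to fit four
- place1 (a point): Centre of one of four round marks (60 mm) on the tub floor where a jar may stand, at x -45, y +34 mm from tub_floor in the appliance's axes; jars may stand anywhere on the floor, the marks only help to fit four
- place2 (a point): Centre of one of four round marks (60 mm) on the tub floor where a jar may stand, at x +45, y -34 mm from tub_floor in the appliance's axes; jars may stand anywhere on the floor, the marks only help to fit four
- place3 (a point): Centre of one of four round marks (60 mm) on the tub floor where a jar may stand, at x +45, y +34 mm from tub_floor in the appliance's axes; jars may stand anywhere on the floor, the marks only help to fit four
- lid (a joint): Angle of the blue lid, rad: 0 = closed, flat on the tub rim; 1.57 = upright; starts open at 1.62 to 1.74 (stop at 1.75). Hinged along the right (-y) top edge of the tub; a stiff hinge (0.30 N m friction) keeps it wherever it is left, so it must be pushed all the way down; about 2 to 3 N at the edge moves it
- lid_hinge (a point): Middle of the lid's hinge line, 88 mm above the worktop, on the tub's right edge; the hinge line runs along x. Axes are the lid's: y runs from the hinge to the free edge, z out of the lid's outer (upper) face; the lid is a plate 210 mm along x, 172 mm along y, 10 mm thick, its underside 1 mm and its outer face 11 mm off the hinge line along z
- lid_edge (a point): Middle of the end of the lid's lift tab (70 mm along x, 8 mm thick, 22 mm past the free edge), 194 mm from the hinge line, at the level of the outer face. Axes as for lid_hinge. When the lid is closed the tab overhangs the timer deck by 22 mm
- dial (a joint): Angle of the timer dial, rad, growing clockwise seen from above: 0 = pointer at the red zero mark, then a click (a sprung detent) every 30 degrees (0.524 rad) up to 10 = 5.24; eight hours = 4.19. Starts in one of the clicks 0, 1 or 2. Turning over a click takes about 0.07 N m, and let go it settles in the nearest click
- dial_grip (a point): On the dial's vertical axis, 89 mm above the worktop, in the upper half of its black grip bar. The bar is 46 mm long (along this point's x, whose + end carries the white pointer line), 12 mm thick (along y), 30 mm high; its top is 101 mm and the round disc below it 71 mm above the worktop, the disc 54 mm in diameter. Pointer at the red zero mark = pointing along the appliance's +x (away from the robot); white marks at the other clicks
- mug: Bystander: orange mug, 81 x 113 x 101 mm, on the worktop behind the work; origin at its foot. Leave it alone
- yoghurt_pot: Bystander: pink yoghurt pot, 72 mm wide and 71 mm tall, behind the work; origin at its foot. Leave it alone
- tea_box: Bystander: red tea box, 72 x 123 x 125 mm, behind the work near the fridge panel (a tall wall at the right, 0.36 m right of the robot's middle line); origin at its foot. Leave it alone

How it is judged:
By the outcome, as a careful person would: the job done as asked, in the order asked, and still so for the second after the job is handed in, with the robot touching nothing.
Of jar_a, jar_b, jar_c, jar_d only 2 to 4 are there at a start; the rules pass over those that are not, and their reading is None.
At some moment in a run one of jar_a, jar_b, jar_c, jar_d may be knocked a few centimetres aside while the robot is not near it.
It also fails if it takes over 210 s, if anything falls off the work surface, if the arm or the gripper's body presses on something with over 40 N, if the wrist force passes 120 N, or if a joint passes its speed limit or range.

## Working session

There is one attempt and no reset: what is moved stays moved. The work goes in short steps, Python scripts to look and compute and a tool call to move; the robot and the scene stay as the last step left them, time stands still between calls to the robot, and variables do not carry over. Pictures are saved under pics/ and viewed, at most 14 in all, crops included, and the job is handed in when it is done.

Besides the shell and the picture viewer there is one more tool, called after "Emit:" as a command line: name --argument value ..., lists and objects as JSON in quotes. move_arm: Moves the arm, as the interface text tells. Its arguments: {"type":"object","properties":{"plan":{"type":"array","items":{"type":"object","properties":{"x":{"type":"number"},"y":{"type":"number"},"z":{"type":"number"},"ax":{"type":"number"},"ay":{"type":"number"},"az":{"type":"number"},"gripper":{"type":"number"}}}},"grip_force":{"type":"number"}},"required":["plan"]}

```bash
mkdir -p pics; ls; cat > h.py <<'E'
import numpy as np,cv2
from station import status,camera,robot,cut_out
def cloud(c):
    z=c["z_map"];v,u=np.indices(z.shape)
    P=np.stack([(u-c["cx"])*z/c["fx"],(v-c["cy"])*z/c["fy"],z,np.ones_like(z)],-1)@np.array(c["world_from_camera"]).T
    P=P[...,:3];P[z==0]=np.nan;return P
def save(c,n): cv2.imwrite("pics/%s.png"%n,c["frame"][...,::-1])
E
python3 - <<'E'
from h import *
s=status.read_state();print({k:s[k] for k in("time_s","position","tool_rot","wrist_force","width")})
a=[]
for n in("top","side"):
    c=camera(n);save(c,n+"0");P=cloud(c);a.append(c["frame"])
    print(n,np.round(c["world_from_camera"],3).tolist(),c["fx"])
    for k in("jar_a_center","lid","dial","tub_floor","mug","yoghurt_pot","tea_box"):
        for r in cut_out(n,k):
            Q=P[r["pixels"]];print(n,k,round(r["conf"],2),r["bbox"],np.round(np.nanmedian(Q,0),3),np.round(np.nanpercentile(Q,[2,98],axis=0),3).tolist())
E
```

```text
pics
{'time_s': 0.0, 'position': array([ 0.17178285, -0.62621931,  0.21801258]), 'tool_rot': array([-1.79900578e+02,  8.57266126e-03,  1.53456134e+01]), 'wrist_force': array([ 0.53102644, -0.12268289, -0.31435032]), 'width': 0.0853149568648697}
top [[0.005, -0.998, 0.064, 0.515], [-1.0, -0.004, 0.016, 0.102], [-0.016, -0.064, -0.998, 1.007], [0.0, 0.0, 0.0, 1.0]] 384.88305658024115
top jar_a_center 0.85 [166.8, 233.4, 199.3, 256.2] [0.461 0.427 0.092] [[0.435, 0.41, 0.031], [0.484, 0.458, 0.096]]
top lid 0.77 [447.0, 170.3, 506.4, 270.8] [ 0.518 -0.226  0.199] [[0.419, -0.245, 0.099], [0.616, -0.205, 0.277]]
top dial 0.64 [341.6, 220.3, 359.9, 242.2] [0.495 0.029 0.072] [[0.473, 0.005, 0.065], [0.517, 0.048, 0.103]]
top tub_floor 0.61 [323.5, 169.2, 505.2, 276.1] [ 0.507 -0.152  0.061] [[0.403, -0.242, 0.007], [0.612, 0.067, 0.262]]
top mug 0.75 [323.2, 143.0, 357.7, 174.6] [0.679 0.049 0.041] [[0.639, 0.012, 0.01], [0.712, 0.086, 0.101]]
top mug 0.69 [417.0, 140.9, 475.2, 167.0] [ 0.692 -0.179  0.073] [[0.67, -0.263, -0.001], [0.714, -0.151, 0.116]]
top yoghurt_pot 0.65 [370.7, 142.
[... 695 characters left out ...]
05, 0.271]]
side dial 0.86 [347.7, 198.0, 371.6, 218.1] [0.49  0.029 0.074] [[0.471, 0.004, 0.067], [0.515, 0.049, 0.103]]
side dial 0.38 [405.2, 94.3, 481.7, 189.0] [ 0.511 -0.226  0.188] [[0.416, -0.247, 0.095], [0.616, -0.206, 0.275]]
side tub_floor 0.95 [321.3, 94.6, 479.3, 259.1] [ 0.503 -0.151  0.063] [[0.393, -0.241, 0.007], [0.614, 0.075, 0.257]]
side mug 0.66 [299.2, 142.3, 331.0, 186.5] [0.681 0.054 0.063] [[0.64, 0.012, 0.009], [0.741, 0.088, 0.102]]
side yoghurt_pot 0.94 [334.1, 134.1, 366.1, 167.3] [ 0.68  -0.061  0.069] [[0.658, -0.099, 0.005], [0.72, -0.035, 0.075]]
side tea_box 0.6 [364.7, 99.0, 416.6, 151.9] [ 0.701 -0.198  0.07 ] [[0.673, -0.28, 0.0], [0.762, -0.15, 0.119]]
```

View pics/top0.png

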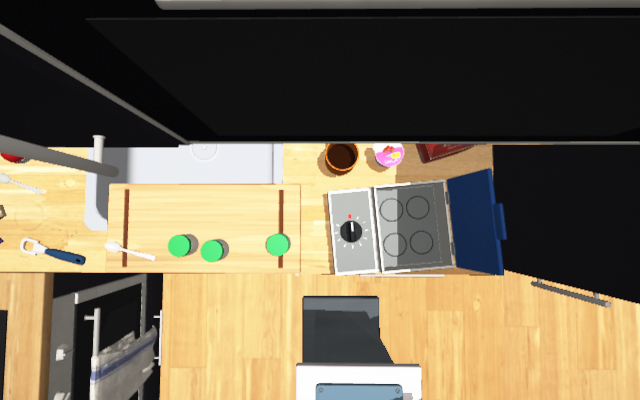

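View pics/side0.png

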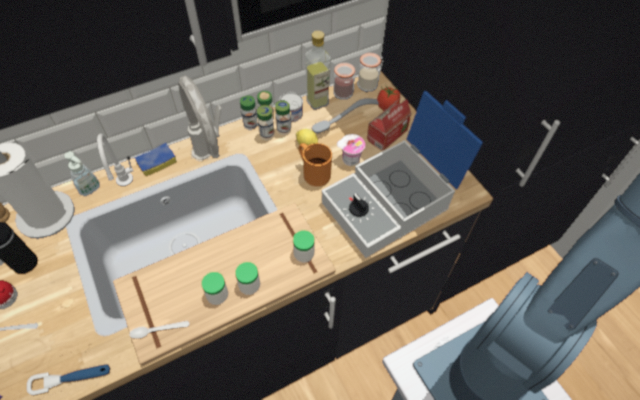

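The top view shows three jars with green caps at (179,245), (212,251) and (278,244). The tub is open with the blue lid at the right (475,220), and the dial is at (351,231). Next I fit the precise geometry.

```bash
cat >> h.py <<'E'
def jars(n="top",c=None):
    c=c or camera(n);P=cloud(c);f=cv2.cvtColor(c["frame"],cv2.COLOR_RGB2HSV)
    m=((f[...,0]>50)&(f[...,0]<85)&(f[...,1]>120)&(f[...,2]>50)).astype(np.uint8)
    k,l,s,_=cv2.connectedComponentsWithStats(m);o=[]
    for i in range(1,k):
        if s[i,4]<120: continue
        Q=P[l==i];Q=Q[np.isfinite(Q[:,0])];zt=np.percentile(Q[:,2],70);T=Q[abs(Q[:,2]-zt)<.006]
        (a,b),r=cv2.minEnclosingCircle(T[:,:2].astype(np.float32));o.append(np.round([a,b,zt,r,*T[:,:2].mean(0)],4).tolist())
    return o
E
python3 - <<'E'
from h import *
for n in("top","side"):
    c=camera(n);P=cloud(c)
    print(n,"jars",*[j for j in jars(n,c)])
    # tub + deck rim fit
    F=P.reshape(-1,3);F=F[np.isfinite(F[:,0])]
    box=(F[:,0]>.36)&(F[:,0]<.66)&(F[:,1]>-.27)&(F[:,1]<.11)
    for nm,lo,hi in(("deck",.055,.0655),("rim",.082,.095),("floor",.004,.016)):
        Q=F[box&(F[:,2]>lo)&(F[:,2]<hi)]
        if nm=="floor":Q=Q[(Q[:,0]>.41)&(Q[:,0]<.61)&(Q[:,1]<-.03)&(Q[:,1]>-.23)]
        print(nm,len(Q),np.median(Q[:,2]).round(4),[np.round(x,4).tolist() if hasattr(x,'__len__') else round(x,2) for x in cv2.minAreaRect(Q[:,:2].astype(np.float32))])
    Q=F[box&(F[:,2]>.096)&(F[:,2]<.108)&(abs(F[:,1]-.03)<.05)];print("bar",len(Q),Q.mean(0).round(4),[np.round(x,4) for x in cv2.minAreaRect(Q[:,:2].astype(np.float32))])
    L=[r for r in cut_out(n,"lid")][0];Q=P[L["pixels"]];Q=Q[np.isfinite(Q[:,0])]
    m=np.median(Q,0);u,s,v=np.linalg.svd(Q-m,full_matrices=False);print("lid",m.round(3),v.round(3).tolist(),"top z",np.percentile(Q[:,2],99.5).round(3))
    x,y,w,h=(300,160,220,130) if n=="top" else (290,80,210,190)
    cv2.imwrite("pics/%s_crop.png"%n,cv2.resize(c["frame"][y:y+h,x:x+w,::-1],None,fx=3,fy=3,interpolation=cv2.INTER_CUBIC))
    if n=="top":
        print("hood z",[(v,np.round(P[v,400],2).tolist()) for v in(20,60,100,130,138)]);print("fridge",[np.round(P[v,u],2).tolist() for v,u in((200,520),(250,520),(270,520),(278,520),(300,590),(285,545))])
E
```

```text
top jars [0.4595, 0.4347, 0.094, 0.0257, 0.4599, 0.4339] [0.4632, 0.2001, 0.0942, 0.0257, 0.4635, 0.2002] [0.4477, 0.3567, 0.0938, 0.0257, 0.4479, 0.3564]
deck 3656 0.0601 [[0.5342, -0.0619], [0.2733, 0.2769], 5.29]
rim 978 0.0874 [[0.5343, -0.0689], [0.2728, 0.2812], 4.9]
floor 4465 0.01 [[0.5098, -0.1448], [0.1984, 0.1829], 5.04]
bar 148 [0.547  0.0327 0.1001] [array([0.5661, 0.0466]), array([0.0641, 0.1869]), np.float64(89.7792)]
lid [ 0.518 -0.226  0.199] [[-0.985, -0.104, 0.137], [0.15, -0.129, 0.98], [0.085, -0.986, -0.142]] top z 0.28
hood z [(20, [0.6, 0.07, 0.85]), (60, [0.6, 0.06, 0.81]), (100, [0.6, 0.05, 0.74]), (130, [0.6, 0.03, 0.66]), (138, [0.6, 0.02, 0.62])]
fridge [[0.57, -0.36, 0.12], [0.46, -0.36, 0.12], [0.41, -0.36, 0.11], [0.25, -0.88, -0.91], [0.37, -0.42, 0.25], [0.37, -0.42, 0.09]]
side jars [0.4616, 0.2019, 0.0954, 0.0252, 0.4603, 0.202] [0.4448, 0.3577, 0.0953, 0.026, 0.4444, 0.3578] [0.4573, 0.4358, 0.0952, 0.0255, 0.4567, 0.4356]
deck 2948 0.0606 [[0.5347, -0.0629], [0.2752, 0.2824], 5.15]
rim 934 0.0875 [[0.5351, -0.0704], [0.2745, 0.2858], 4.87]
floor 2066 0.0107 [[0.5091, -0.1436], [0.2059, 0.1255], 4.77]
bar 126 [0.5494 0.0349 0.1003] [array([0.5642, 0.0483]), array([0.1837, 0.0606]), np.float64(0.6418)]
lid [ 0.511 -0.225  0.188] [[-0.994, -0.072, 0.082], [0.09, -0.126, 0.988], [0.061, -0.989, -0.132]] top z 0.279
```

View pics/top_crop.png

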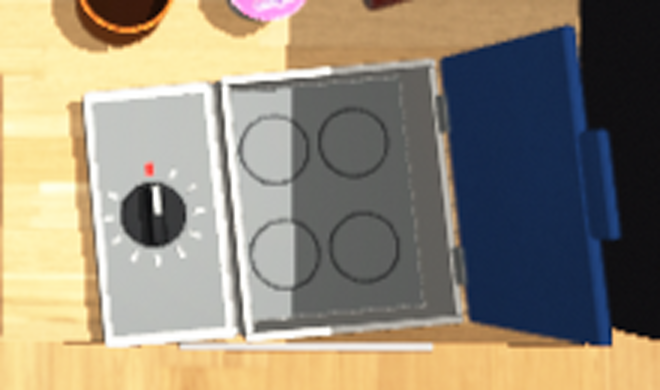

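Top crop: the dial pointer (156,190) points at the red mark (149,169), so it starts in click 0. The tub marks are visible and the appliance is turned about +5°. Now I refine the appliance frame and plan the first move.

```bash
cat >> h.py <<'E'
def plan(*wps):
    """wps: (x,y,z,yaw,rows) world, tool down; prints rows in tool axes"""
    s=status.read_state();p=np.array(s["position"]);w=s["tool_rot"][2];print("at",p.round(4),np.round(s["tool_rot"],2),s["time_s"])
    out=[]
    for x,y,z,yw,n in wps:
        d=(np.array([x,y,z])-p)/n;dy=((yw-w+180)%360-180)/n
        for _ in range(n):
            a=np.radians(w);t=[d@[np.cos(a),np.sin(a),0],d@[np.sin(a),-np.cos(a),0],-d[2]]
            t=[round(float(v),4) for v in t];out.append((*t,round(-float(dy),2)))
            p=p+np.array([np.cos(a)*t[0]+np.sin(a)*t[1],np.sin(a)*t[0]-np.cos(a)*t[1],-t[2]]);w+=dy
    for r in out: print('{"x":%g,"y":%g,"z":%g,"az":%g}'%r)
E
python3 - <<'E'
from h import *
for n in("top","side"):
    c=camera(n);P=cloud(c);F=P.reshape(-1,3);F=F[np.isfinite(F[:,0])]
    a=np.radians(5.0);ux=np.array([np.cos(a),np.sin(a)]);uy=np.array([-ux[1],ux[0]])
    X=F[:,:2]@ux;Y=F[:,:2]@uy;Z=F[:,2]
    t=cut_out(n,"tub_floor");M=t[0]["pixels"]; G=P[M];G=G[np.isfinite(G[:,0])];gx=G[:,:2]@ux;gy=G[:,:2]@uy
    d=(abs(G[:,2]-.06)<.003)&(gy>-.07);r=(abs(G[:,2]-.088)<.003)&(gy>-.27);f=(abs(G[:,2]-.01)<.003)
    for k,m in(("deck",d),("rim",r),("floor",f)):print(n,k,m.sum(),"X",np.percentile(gx[m],[.5,2,50,98,99.5]).round(4),"Y",np.percentile(gy[m],[.5,2,50,98,99.5]).round(4))
    # left/right outer edges slope -> yaw
    for k,m in(("far",0),("near",1)):
        q=[]
        for y0 in np.arange(-.2,.04,.02):
            s=(d|r)&(abs(gy-y0)<.01)
            if s.sum()>3:q.append((y0,gx[s].min() if m else gx[s].max()))
        q=np.array(q);print(k,"dyaw",np.degrees(-np.polyfit(q[:,0],q[:,1],1)[0]).round(2))
    b=(abs(Z-.1005)<.004)&(abs(X-.5)<.05)&(abs(Y+.015)<.04);B=F[b];print("bar",b.sum(),B.mean(0).round(4),[np.round(x,4) for x in cv2.minAreaRect(B[:,:2].astype(np.float32))])
plan((.26,-.33,.25,40,7),(.33,-.22,.25,58,3))
E
```

```text
top deck 2823 X [0.3927 0.3954 0.4907 0.5938 0.5964] Y [-0.0695 -0.0681 -0.0211  0.0275  0.0291]
top rim 667 X [0.3909 0.3913 0.4979 0.5991 0.5998] Y [-0.2541 -0.2515 -0.1659 -0.0802 -0.0795]
top floor 3988 X [0.3974 0.4002 0.494  0.5899 0.5929] Y [-0.2461 -0.2435 -0.1722 -0.1009 -0.0985]
far dyaw 0.79
near dyaw -0.32
bar 96 [0.4941 0.0246 0.1001] [array([0.4949, 0.0243]), array([0.045 , 0.0117]), np.float64(4.7776)]
side deck 1789 X [0.3904 0.3932 0.4754 0.595  0.5985] Y [-0.0694 -0.0683 -0.0159  0.029   0.0305]
side rim 540 X [0.3902 0.391  0.4817 0.6009 0.6016] Y [-0.2568 -0.2553 -0.1698 -0.014  -0.0125]
side floor 1758 X [0.39   0.3913 0.5064 0.5947 0.5972] Y [-0.2479 -0.2459 -0.1827  0.0289  0.0304]
far dyaw 0.7
near dyaw 0.57
bar 73 [0.4935 0.0251 0.1002] [array([0.4962, 0.0257]), array([0.0482, 0.0135]), np.float64(5.6511)]
at [ 0.172  -0.6268  0.2189] [180.    -0.    15.35] 1.2
{"x":0.0233,"y":-0.0376,"z":-0.0044,"az":-3.52}
{"x":0.0256,"y":-0.0361,"z":-0.0044,"az":-3.52}
{"x":0.0278,"y":-0.0344,"z":-0.0044,"az":-3.52}
{"x":0.0298,"y":-0.0326,"z":-0.0044,"az":-3.52}
{"x":0.0318,"y":-0.0308,"z":-0.0044,"az":-3.52}
{"x":0.0336,"y":-0.0287,"z":-0.0044,"az":-3.52}
{"x":0.0353,"y":-0.0266,"z":-0.0044,"az":-3.52}
{"x":0.0415,"y":-0.0131,"z":-0.0001,"az":-6}
{"x":0.0426,"y":-0.0087,"z":-0.0001,"az":-6}
{"x":0.0433,"y":-0.0042,"z":-0.0001,"az":-6}
```

Emit:
move_arm --plan '[{"x":0.0233,"y":-0.0376,"z":-0.0044,"az":-3.52},{"x":0.0256,"y":-0.0361,"z":-0.0044,"az":-3.52},{"x":0.0278,"y":-0.0344,"z":-0.0044,"az":-3.52},{"x":0.0298,"y":-0.0326,"z":-0.0044,"az":-3.52},{"x":0.0318,"y":-0.0308,"z":-0.0044,"az":-3.52},{"x":0.0336,"y":-0.0287,"z":-0.0044,"az":-3.52},{"x":0.0353,"y":-0.0266,"z":-0.0044,"az":-3.52},{"x":0.0415,"y":-0.0131,"z":0,"az":-6},{"x":0.0426,"y":-0.0087,"z":0,"az":-6},{"x":0.0433,"y":-0.0042,"z":0,"az":-6}]'

```text
schema error: expected keys x, y, z, ax, ay, az, gripper
```

```bash
python3 - <<'E'
from h import *
plan((.44,.10,.22,95,8),(.463,.19,.19,95,2))
E
```

```text
at [ 0.172  -0.6268  0.2189] [180.    -0.    15.35] 1.2
{"x":0.0563,"y":-0.0788,"z":-0.0001,"az":-9.96}
{"x":0.0691,"y":-0.0678,"z":-0.0001,"az":-9.96}
{"x":0.0798,"y":-0.0548,"z":-0.0001,"az":-9.96}
{"x":0.0881,"y":-0.0402,"z":-0.0001,"az":-9.96}
{"x":0.0937,"y":-0.0244,"z":-0.0001,"az":-9.96}
{"x":0.0965,"y":-0.0078,"z":-0.0001,"az":-9.96}
{"x":0.0964,"y":0.009,"z":-0.0001,"az":-9.96}
{"x":0.0934,"y":0.0255,"z":-0.0001,"az":-9.96}
{"x":0.0439,"y":0.0154,"z":0.0149,"az":-0}
{"x":0.0439,"y":0.0154,"z":0.0149,"az":-0}
```

All seven keys are needed in each row.

Emit:
move_arm --plan '[{"x":0.0233,"y":-0.0376,"z":-0.0044,"ax":0,"ay":0,"az":-3.52,"gripper":1},{"x":0.0256,"y":-0.0361,"z":-0.0044,"ax":0,"ay":0,"az":-3.52,"gripper":1},{"x":0.0278,"y":-0.0344,"z":-0.0044,"ax":0,"ay":0,"az":-3.52,"gripper":1},{"x":0.0298,"y":-0.0326,"z":-0.0044,"ax":0,"ay":0,"az":-3.52,"gripper":1},{"x":0.0318,"y":-0.0308,"z":-0.0044,"ax":0,"ay":0,"az":-3.52,"gripper":1},{"x":0.0336,"y":-0.0287,"z":-0.0044,"ax":0,"ay":0,"az":-3.52,"gripper":1},{"x":0.0353,"y":-0.0266,"z":-0.0044,"ax":0,"ay":0,"az":-3.52,"gripper":1},{"x":0.0415,"y":-0.0131,"z":0,"ax":0,"ay":0,"az":-6,"gripper":1},{"x":0.0426,"y":-0.0087,"z":0,"ax":0,"ay":0,"az":-6,"gripper":1},{"x":0.0433,"y":-0.0042,"z":0,"ax":0,"ay":0,"az":-6,"gripper":1}]'

```text
time_s: 2.45
position: [0.3308, -0.2189, 0.2501]
tool_rot: [179.9, 0.0, 58.2]
wrist_force: [1.6, -0.4, 0.1]
width: 0.0858
gripper_force: 0.0
```

```bash
sed -i 's/{"x":%g,"y":%g,"z":%g,"az":%g}/{"x":%g,"y":%g,"z":%g,"ax":0,"ay":0,"az":%g,"gripper":1}/' h.py; python3 - <<'E'
from h import *
plan((.44,.10,.22,95,8),(.463,.17,.19,95,2))
E
```

```text
at [ 0.3308 -0.2189  0.2501] [1.7994e+02 2.0000e-02 5.8170e+01] 2.45
{"x":0.0411,"y":-0.0094,"z":0.0038,"ax":0,"ay":0,"az":-4.6,"gripper":1}
{"x":0.0417,"y":-0.0061,"z":0.0038,"ax":0,"ay":0,"az":-4.6,"gripper":1}
{"x":0.042,"y":-0.0027,"z":0.0038,"ax":0,"ay":0,"az":-4.6,"gripper":1}
{"x":0.0421,"y":0.0007,"z":0.0038,"ax":0,"ay":0,"az":-4.6,"gripper":1}
{"x":0.0419,"y":0.004,"z":0.0038,"ax":0,"ay":0,"az":-4.6,"gripper":1}
{"x":0.0415,"y":0.0074,"z":0.0038,"ax":0,"ay":0,"az":-4.6,"gripper":1}
{"x":0.0408,"y":0.0107,"z":0.0038,"ax":0,"ay":0,"az":-4.6,"gripper":1}
{"x":0.0398,"y":0.0139,"z":0.0038,"ax":0,"ay":0,"az":-4.6,"gripper":1}
{"x":0.0339,"y":0.0145,"z":0.0148,"ax":0,"ay":0,"az":-0,"gripper":1}
{"x":0.0339,"y":0.0145,"z":0.0148,"ax":0,"ay":0,"az":-0,"gripper":1}
```

Emit:
move_arm --plan '[{"x":0.0411,"y":-0.0094,"z":0.0038,"ax":0,"ay":0,"az":-4.6,"gripper":1},{"x":0.0417,"y":-0.0061,"z":0.0038,"ax":0,"ay":0,"az":-4.6,"gripper":1},{"x":0.042,"y":-0.0027,"z":0.0038,"ax":0,"ay":0,"az":-4.6,"gripper":1},{"x":0.0421,"y":0.0007,"z":0.0038,"ax":0,"ay":0,"az":-4.6,"gripper":1},{"x":0.0419,"y":0.004,"z":0.0038,"ax":0,"ay":0,"az":-4.6,"gripper":1},{"x":0.0415,"y":0.0074,"z":0.0038,"ax":0,"ay":0,"az":-4.6,"gripper":1},{"x":0.0408,"y":0.0107,"z":0.0038,"ax":0,"ay":0,"az":-4.6,"gripper":1},{"x":0.0398,"y":0.0139,"z":0.0038,"ax":0,"ay":0,"az":-4.6,"gripper":1},{"x":0.0339,"y":0.0145,"z":0.0148,"ax":0,"ay":0,"az":0,"gripper":1},{"x":0.0339,"y":0.0145,"z":0.0148,"ax":0,"ay":0,"az":0,"gripper":1}]'

```text
time_s: 3.7
position: [0.4643, 0.1696, 0.1894]
tool_rot: [180.0, 0.0, 94.8]
wrist_force: [0.5, 0.3, -0.1]
width: 0.0854
gripper_force: 0.0
```

```bash
python3 - <<'E'
from h import *
print("top",jars("top"));print("side",jars("side"))
plan((.463,.201,.12,95,3),(.463,.201,.067,95,3))
E
```

```text
top [[0.4597, 0.435, 0.0941, 0.0259, 0.4598, 0.434], [0.4479, 0.3568, 0.0941, 0.0256, 0.4503, 0.3584]]
side [[0.4623, 0.2018, 0.0949, 0.0261, 0.4604, 0.202], [0.4461, 0.3585, 0.0952, 0.0259, 0.4442, 0.3578], [0.4579, 0.4344, 0.0954, 0.0259, 0.4567, 0.4357]]
at [0.4634 0.1726 0.1888] [-1.7995e+02 -1.7000e-01  9.5060e+01] 3.8
{"x":0.0094,"y":0.0007,"z":0.0229,"ax":0,"ay":0,"az":0.02,"gripper":1}
{"x":0.0094,"y":0.0007,"z":0.0229,"ax":0,"ay":0,"az":0.02,"gripper":1}
{"x":0.0094,"y":0.0007,"z":0.0229,"ax":0,"ay":0,"az":0.02,"gripper":1}
{"x":0,"y":0,"z":0.0177,"ax":0,"ay":0,"az":-0,"gripper":1}
{"x":0,"y":0,"z":0.0177,"ax":0,"ay":0,"az":-0,"gripper":1}
{"x":0,"y":0,"z":0.0177,"ax":0,"ay":0,"az":-0,"gripper":1}
```

Emit:
move_arm --plan '[{"x":0.01,"y":0.0005,"z":0.023,"ax":0,"ay":0,"az":0,"gripper":1},{"x":0.01,"y":0.0005,"z":0.023,"ax":0,"ay":0,"az":0,"gripper":1},{"x":0.01,"y":0.0005,"z":0.023,"ax":0,"ay":0,"az":0,"gripper":1},{"x":0,"y":0,"z":0.018,"ax":0,"ay":0,"az":0,"gripper":1},{"x":0,"y":0,"z":0.018,"ax":0,"ay":0,"az":0,"gripper":1},{"x":0,"y":0,"z":0.017,"ax":0,"ay":0,"az":0,"gripper":1},{"x":0,"y":0,"z":0,"ax":0,"ay":0,"az":0,"gripper":0.4},{"x":0,"y":0,"z":0,"ax":0,"ay":0,"az":0,"gripper":0.4},{"x":0,"y":0,"z":0,"ax":0,"ay":0,"az":0,"gripper":0.4},{"x":0,"y":0,"z":0,"ax":0,"ay":0,"az":0,"gripper":0.4}]' --grip_force 40

```text
time_s: 5.05
position: [0.4629, 0.1987, 0.0683]
tool_rot: [180.0, -0.0, 94.8]
wrist_force: [-2.5, -1.2, 6.1]
width: 0.0522
gripper_force: 42.4
```

```bash
sed -i 's/def plan(\*wps)/def plan(*wps,g=1)/; s/"gripper":1}/"gripper":G}/; s/%r)$/.replace("G",str(g))%r)/' h.py; python3 - <<'E'
from h import *
plan((.463,.201,.17,95,2),(.5494,-.0789,.17,95,8),g=.4)
E
```

```text
at [0.4629 0.1987 0.0683] [179.95  -0.    94.78] 5.05
{"x":0.0012,"y":0.0002,"z":-0.0508,"ax":0,"ay":0,"az":-0.11,"gripper":0.4}
{"x":0.0012,"y":0.0002,"z":-0.0508,"ax":0,"ay":0,"az":-0.11,"gripper":0.4}
{"x":-0.0358,"y":0.0077,"z":-0,"ax":0,"ay":0,"az":-0,"gripper":0.4}
{"x":-0.0358,"y":0.0077,"z":-0,"ax":0,"ay":0,"az":-0,"gripper":0.4}
{"x":-0.0358,"y":0.0077,"z":-0,"ax":0,"ay":0,"az":-0,"gripper":0.4}
{"x":-0.0358,"y":0.0077,"z":-0,"ax":0,"ay":0,"az":-0,"gripper":0.4}
{"x":-0.0358,"y":0.0077,"z":-0,"ax":0,"ay":0,"az":-0,"gripper":0.4}
{"x":-0.0358,"y":0.0077,"z":-0,"ax":0,"ay":0,"az":-0,"gripper":0.4}
{"x":-0.0358,"y":0.0077,"z":-0,"ax":0,"ay":0,"az":-0,"gripper":0.4}
{"x":-0.0358,"y":0.0077,"z":-0,"ax":0,"ay":0,"az":-0,"gripper":0.4}
```

Emit:
move_arm --plan '[{"x":0,"y":0,"z":-0.03,"ax":0,"ay":0,"az":0,"gripper":0.4},{"x":0,"y":0,"z":-0.036,"ax":0,"ay":0,"az":0,"gripper":0.4},{"x":-0.02,"y":0.004,"z":-0.036,"ax":0,"ay":0,"az":0,"gripper":0.4},{"x":-0.04,"y":0.0088,"z":0,"ax":0,"ay":0,"az":0,"gripper":0.4},{"x":-0.04,"y":0.0088,"z":0,"ax":0,"ay":0,"az":0,"gripper":0.4},{"x":-0.04,"y":0.0088,"z":0,"ax":0,"ay":0,"az":0,"gripper":0.4},{"x":-0.04,"y":0.0088,"z":0,"ax":0,"ay":0,"az":0,"gripper":0.4},{"x":-0.04,"y":0.0088,"z":0,"ax":0,"ay":0,"az":0,"gripper":0.4},{"x":-0.04,"y":0.0088,"z":0,"ax":0,"ay":0,"az":0,"gripper":0.4},{"x":-0.0225,"y":0.005,"z":0,"ax":0,"ay":0,"az":0,"gripper":0.4}]' --grip_force 50

```text
time_s: 6.3
position: [0.5479, -0.0808, 0.1693]
tool_rot: [-180.0, 0.1, 94.6]
wrist_force: [-0.2, -0.4, -3.3]
width: 0.0518
gripper_force: 53.2
```

```bash
python3 - <<'E'
from h import *
plan((.5494,-.0789,.17,95,1),(.5494,-.0789,.1,95,3),(.5494,-.0789,.0565,95,4),g=.4)
print(status.read_state()["width"]);print(jars("side"))
E
```

```text
at [ 0.5479 -0.0808  0.1693] [-1.7999e+02  5.0000e-02  9.4620e+01] 6.3
{"x":0.0018,"y":0.0016,"z":-0.0007,"ax":0,"ay":0,"az":-0.38,"gripper":0.4}
{"x":-0,"y":0,"z":0.0233,"ax":0,"ay":0,"az":-0,"gripper":0.4}
{"x":-0,"y":0,"z":0.0233,"ax":0,"ay":0,"az":-0,"gripper":0.4}
{"x":-0,"y":0,"z":0.0233,"ax":0,"ay":0,"az":-0,"gripper":0.4}
{"x":-0,"y":0,"z":0.0109,"ax":0,"ay":0,"az":-0,"gripper":0.4}
{"x":-0,"y":0,"z":0.0109,"ax":0,"ay":0,"az":-0,"gripper":0.4}
{"x":-0,"y":0,"z":0.0109,"ax":0,"ay":0,"az":-0,"gripper":0.4}
{"x":-0,"y":0,"z":0.0109,"ax":0,"ay":0,"az":-0,"gripper":0.4}
0.05181086046341237
[[0.5492, -0.0753, 0.1961, 0.0276, 0.5505, -0.0732], [0.4454, 0.3592, 0.0953, 0.0253, 0.4445, 0.358], [0.4578, 0.4363, 0.0952, 0.0257, 0.4566, 0.4359]]
```

Emit:
move_arm --plan '[{"x":0.0018,"y":0.0016,"z":0,"ax":0,"ay":0,"az":0,"gripper":0.4},{"x":0,"y":0,"z":0.025,"ax":0,"ay":0,"az":0,"gripper":0.4},{"x":0,"y":0,"z":0.025,"ax":0,"ay":0,"az":0,"gripper":0.4},{"x":0,"y":0,"z":0.025,"ax":0,"ay":0,"az":0,"gripper":0.4},{"x":0,"y":0,"z":0.018,"ax":0,"ay":0,"az":0,"gripper":0.4},{"x":0,"y":0,"z":0.01,"ax":0,"ay":0,"az":0,"gripper":0.4},{"x":0,"y":0,"z":0.007,"ax":0,"ay":0,"az":0,"gripper":0.4},{"x":0,"y":0,"z":0.003,"ax":0,"ay":0,"az":0,"gripper":0.4},{"x":0,"y":0,"z":0,"ax":0,"ay":0,"az":0,"gripper":0.75},{"x":0,"y":0,"z":0,"ax":0,"ay":0,"az":0,"gripper":0.75}]'

```text
time_s: 7.6
position: [0.5499, -0.0759, 0.0574]
tool_rot: [179.9, 0.0, 94.8]
wrist_force: [0.9, -0.6, 0.3]
width: 0.0643
gripper_force: 0.0
```

```bash
python3 - <<'E'
from h import *
plan((.5494,-.0789,.18,95,3),(.448,.25,.18,95,7))
E
```

```text
at [ 0.5499 -0.0759  0.0574] [1.7992e+02 2.0000e-02 9.4780e+01] 7.6
{"x":-0.001,"y":-0.0003,"z":-0.0409,"ax":0,"ay":0,"az":-0.07,"gripper":1}
{"x":-0.001,"y":-0.0003,"z":-0.0409,"ax":0,"ay":0,"az":-0.07,"gripper":1}
{"x":-0.001,"y":-0.0003,"z":-0.0409,"ax":0,"ay":0,"az":-0.07,"gripper":1}
{"x":0.0481,"y":-0.0103,"z":0,"ax":0,"ay":0,"az":-0,"gripper":1}
{"x":0.0481,"y":-0.0103,"z":0,"ax":0,"ay":0,"az":-0,"gripper":1}
{"x":0.0481,"y":-0.0103,"z":0,"ax":0,"ay":0,"az":-0,"gripper":1}
{"x":0.0481,"y":-0.0103,"z":0,"ax":0,"ay":0,"az":-0,"gripper":1}
{"x":0.0481,"y":-0.0103,"z":0,"ax":0,"ay":0,"az":-0,"gripper":1}
{"x":0.0481,"y":-0.0103,"z":0,"ax":0,"ay":0,"az":-0,"gripper":1}
{"x":0.0481,"y":-0.0103,"z":0,"ax":0,"ay":0,"az":-0,"gripper":1}
```

Emit:
move_arm --plan '[{"x":0,"y":0,"z":-0.04,"ax":0,"ay":0,"az":0,"gripper":0.75},{"x":0,"y":0,"z":-0.04,"ax":0,"ay":0,"az":0,"gripper":0.75},{"x":0,"y":0,"z":-0.043,"ax":0,"ay":0,"az":0,"gripper":0.75},{"x":0.048,"y":-0.01,"z":0,"ax":0,"ay":0,"az":0,"gripper":1},{"x":0.048,"y":-0.01,"z":0,"ax":0,"ay":0,"az":0,"gripper":1},{"x":0.048,"y":-0.01,"z":0,"ax":0,"ay":0,"az":0,"gripper":1},{"x":0.048,"y":-0.01,"z":0,"ax":0,"ay":0,"az":0,"gripper":1},{"x":0.048,"y":-0.01,"z":0,"ax":0,"ay":0,"az":0,"gripper":1},{"x":0.048,"y":-0.01,"z":0,"ax":0,"ay":0,"az":0,"gripper":1},{"x":0.048,"y":-0.01,"z":0,"ax":0,"ay":0,"az":0,"gripper":1}]'

```text
time_s: 8.85
position: [0.4512, 0.2546, 0.1803]
tool_rot: [179.9, -0.0, 94.8]
wrist_force: [0.0, -0.6, -0.3]
width: 0.0854
gripper_force: 0.0
```

```bash
python3 - <<'E'
from h import *
print("top",jars("top"));print("side",jars("side"))
plan((.447,.357,.12,95,4),(.447,.357,.067,95,3))
E
```

```text
top [[0.5494, -0.0733, 0.0823, 0.0266, 0.5487, -0.0728]]
side [[0.5478, -0.0743, 0.0829, 0.0276, 0.5476, -0.0725], [0.4464, 0.3583, 0.0951, 0.0257, 0.4445, 0.3578], [0.4575, 0.436, 0.0952, 0.0253, 0.4566, 0.4357]]
at [0.449  0.2598 0.181 ] [179.92  -0.27  95.29] 8.95
{"x":0.0242,"y":0.0017,"z":0.0152,"ax":0,"ay":0,"az":0.07,"gripper":1}
{"x":0.0242,"y":0.0017,"z":0.0152,"ax":0,"ay":0,"az":0.07,"gripper":1}
{"x":0.0242,"y":0.0017,"z":0.0152,"ax":0,"ay":0,"az":0.07,"gripper":1}
{"x":0.0242,"y":0.0016,"z":0.0152,"ax":0,"ay":0,"az":0.07,"gripper":1}
{"x":0.0001,"y":0,"z":0.0177,"ax":0,"ay":0,"az":-0,"gripper":1}
{"x":0.0001,"y":0,"z":0.0177,"ax":0,"ay":0,"az":-0,"gripper":1}
{"x":0.0001,"y":0,"z":0.0177,"ax":0,"ay":0,"az":-0,"gripper":1}
```

Emit:
move_arm --plan '[{"x":0.0242,"y":0.0015,"z":0.016,"ax":0,"ay":0,"az":0,"gripper":1},{"x":0.0242,"y":0.0015,"z":0.016,"ax":0,"ay":0,"az":0,"gripper":1},{"x":0.0242,"y":0.0015,"z":0.015,"ax":0,"ay":0,"az":0,"gripper":1},{"x":0.0242,"y":0.0015,"z":0.015,"ax":0,"ay":0,"az":0,"gripper":1},{"x":0,"y":0,"z":0.018,"ax":0,"ay":0,"az":0,"gripper":1},{"x":0,"y":0,"z":0.018,"ax":0,"ay":0,"az":0,"gripper":1},{"x":0,"y":0,"z":0.016,"ax":0,"ay":0,"az":0,"gripper":1},{"x":0,"y":0,"z":0,"ax":0,"ay":0,"az":0,"gripper":0.4},{"x":0,"y":0,"z":0,"ax":0,"ay":0,"az":0,"gripper":0.4},{"x":0,"y":0,"z":0,"ax":0,"ay":0,"az":0,"gripper":0.4}]' --grip_force 50

```text
time_s: 10.2
position: [0.4496, 0.3503, 0.0665]
tool_rot: [180.0, -0.0, 94.8]
wrist_force: [-1.8, 0.0, 2.6]
width: 0.0522
gripper_force: 52.2
```

```bash
python3 - <<'E'
from h import *
plan((.447,.357,.17,95,3),(.4598,-.0867,.17,95,11),(.4598,-.0847,.0565,95,6),g=.4)
E
```

```text
at [0.4496 0.3503 0.0665] [ 1.7995e+02 -2.0000e-02  9.4780e+01] 10.2
{"x":0.0023,"y":-0.0007,"z":-0.0345,"ax":0,"ay":0,"az":-0.07,"gripper":0.4}
{"x":0.0023,"y":-0.0007,"z":-0.0345,"ax":0,"ay":0,"az":-0.07,"gripper":0.4}
{"x":0.0023,"y":-0.0007,"z":-0.0345,"ax":0,"ay":0,"az":-0.07,"gripper":0.4}
{"x":-0.0403,"y":-0.0024,"z":-0,"ax":0,"ay":0,"az":-0,"gripper":0.4}
{"x":-0.0403,"y":-0.0024,"z":-0,"ax":0,"ay":0,"az":-0,"gripper":0.4}
{"x":-0.0403,"y":-0.0024,"z":-0,"ax":0,"ay":0,"az":-0,"gripper":0.4}
{"x":-0.0403,"y":-0.0024,"z":-0,"ax":0,"ay":0,"az":-0,"gripper":0.4}
{"x":-0.0403,"y":-0.0024,"z":-0,"ax":0,"ay":0,"az":-0,"gripper":0.4}
{"x":-0.0403,"y":-0.0024,"z":-0,"ax":0,"ay":0,"az":-0,"gripper":0.4}
{"x":-0.0403,"y":-0.0024,"z":-0,"ax":0,"ay":0,"az":-0,"gripper":0.4}
{"x":-0.0403,"y":-0.0024,"z":-0,"ax":0,"ay":0,"az":-0,"gripper":0.4}
{"x":-0.0403,"y":-0.0024,"z":-0,"ax":0,"ay":0,"az":-0,"gripper":0.4}
{"x":-0.0403,"y":-0.0024,"z":-0,"ax":0,"ay":0,"az":-0,"gripper":0.4}
{"x":-0.0403,"y":-0.0024,"z":-0,"ax":0,"ay":0,"az":-0,"gripper":0.4}
{"x":0.0004,"y":0.0001,"z":0.0189,"ax":0,"ay":0,"az":-0,"gripper":0.4}
{"x":0.0004,"y":0.0001,"z":0.0189,"ax":0,"ay":0,"az":-0,"gripper":0.4}
{"x":0.0004,"y":0.0001,"z":0.0189,"ax":0,"ay":0,"az":-0,"gripper":0.4}
{"x":0.0004,"y":0.0001,"z":0.0189,"ax":0,"ay":0,"az":-0,"gripper":0.4}
{"x":0.0004,"y":0.0001,"z":0.0189,"ax":0,"ay":0,"az":-0,"gripper":0.4}
{"x":0.0004,"y":0.0001,"z":0.0189,"ax":0,"ay":0,"az":-0,"gripper":0.4}
```

```bash
python3 - <<'E'
from h import *
print(jars("side"));s=status.read_state();print(s["position"],s["wrist_force"],s["wrist_torque"])
c=camera("side");save(c,"s2");cv2.imwrite("pics/s2c.png",cv2.resize(c["frame"][150:350,100:400,::-1],None,fx=2.5,fy=2.5));print(status.read_state()["position"])
E
```

```text
[[0.5475, -0.0752, 0.083, 0.0277, 0.5476, -0.0727], [0.4483, 0.3627, 0.0961, 0.0248, 0.4462, 0.369], [0.457, 0.4358, 0.0954, 0.0251, 0.4564, 0.4357]]
[0.44962475 0.35029207 0.06646539] [-0.45006225 -0.63617958  3.08958877] [-0.21020067  0.22767106  0.01195265]
[0.44960897 0.35030416 0.0664219 ]
```

View pics/s2c.png

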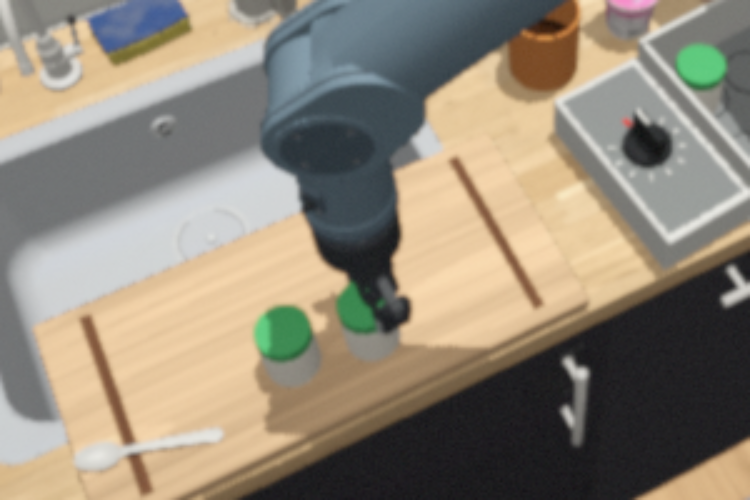

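The crop shows the gripper (385,300) holding the second jar (365,315) about 7 mm off the pad centre. I reopen the gripper, recentre and regrip.

Emit:
move_arm --plan '[{"x":0,"y":0,"z":0,"ax":0,"ay":0,"az":0,"gripper":0.85},{"x":0,"y":0,"z":0,"ax":0,"ay":0,"az":0,"gripper":0.85},{"x":0.0035,"y":0,"z":0,"ax":0,"ay":0,"az":0,"gripper":0.85},{"x":0.0035,"y":0,"z":0,"ax":0,"ay":0,"az":0,"gripper":0.85},{"x":0,"y":0,"z":0,"ax":0,"ay":0,"az":0,"gripper":0.85},{"x":0,"y":0,"z":0,"ax":0,"ay":0,"az":0,"gripper":0.4},{"x":0,"y":0,"z":0,"ax":0,"ay":0,"az":0,"gripper":0.4},{"x":0,"y":0,"z":0,"ax":0,"ay":0,"az":0,"gripper":0.4},{"x":0,"y":0,"z":-0.02,"ax":0,"ay":0,"az":0,"gripper":0.4},{"x":0,"y":0,"z":-0.04,"ax":0,"ay":0,"az":0,"gripper":0.4}]' --grip_force 50

```text
time_s: 11.55
position: [0.448, 0.3559, 0.1257]
tool_rot: [-179.8, 0.1, 94.8]
wrist_force: [0.9, 0.5, -1.2]
width: 0.0518
gripper_force: 52.8
```

```bash
python3 - <<'E'
from h import *
plan((.4598,-.0847,.17,95,11),g=.4);print(jars("side"))
E
```

```text
at [0.448  0.3559 0.1257] [-1.7985e+02  1.1000e-01  9.4790e+01] 11.55
{"x":-0.04,"y":-0.0023,"z":-0.004,"ax":0,"ay":0,"az":-0.02,"gripper":0.4}
{"x":-0.04,"y":-0.0023,"z":-0.004,"ax":0,"ay":0,"az":-0.02,"gripper":0.4}
{"x":-0.04,"y":-0.0023,"z":-0.004,"ax":0,"ay":0,"az":-0.02,"gripper":0.4}
{"x":-0.04,"y":-0.0023,"z":-0.004,"ax":0,"ay":0,"az":-0.02,"gripper":0.4}
{"x":-0.04,"y":-0.0023,"z":-0.004,"ax":0,"ay":0,"az":-0.02,"gripper":0.4}
{"x":-0.04,"y":-0.0023,"z":-0.004,"ax":0,"ay":0,"az":-0.02,"gripper":0.4}
{"x":-0.04,"y":-0.0024,"z":-0.004,"ax":0,"ay":0,"az":-0.02,"gripper":0.4}
{"x":-0.04,"y":-0.0024,"z":-0.004,"ax":0,"ay":0,"az":-0.02,"gripper":0.4}
{"x":-0.04,"y":-0.0024,"z":-0.004,"ax":0,"ay":0,"az":-0.02,"gripper":0.4}
{"x":-0.04,"y":-0.0024,"z":-0.004,"ax":0,"ay":0,"az":-0.02,"gripper":0.4}
{"x":-0.04,"y":-0.0024,"z":-0.004,"ax":0,"ay":0,"az":-0.02,"gripper":0.4}
[[0.5487, -0.0725, 0.0834, 0.0276, 0.5476, -0.0719], [0.447, 0.3667, 0.1555, 0.0237, 0.4438, 0.3713], [0.4567, 0.4368, 0.0952, 0.026, 0.4565, 0.4357]]
```

Emit:
move_arm --plan '[{"x":-0.03,"y":-0.002,"z":-0.025,"ax":0,"ay":0,"az":0,"gripper":0.4},{"x":-0.045,"y":-0.0025,"z":-0.02,"ax":0,"ay":0,"az":0,"gripper":0.4},{"x":-0.046,"y":-0.0026,"z":0,"ax":0,"ay":0,"az":0,"gripper":0.4},{"x":-0.046,"y":-0.0026,"z":0,"ax":0,"ay":0,"az":0,"gripper":0.4},{"x":-0.046,"y":-0.0026,"z":0,"ax":0,"ay":0,"az":0,"gripper":0.4},{"x":-0.046,"y":-0.0026,"z":0,"ax":0,"ay":0,"az":0,"gripper":0.4},{"x":-0.046,"y":-0.0026,"z":0,"ax":0,"ay":0,"az":0,"gripper":0.4},{"x":-0.046,"y":-0.0026,"z":0,"ax":0,"ay":0,"az":0,"gripper":0.4},{"x":-0.046,"y":-0.0026,"z":0,"ax":0,"ay":0,"az":0,"gripper":0.4},{"x":-0.043,"y":-0.0026,"z":0,"ax":0,"ay":0,"az":0,"gripper":0.4}]'

```text
time_s: 12.85
position: [0.4604, -0.0854, 0.1716]
tool_rot: [179.9, 0.0, 94.8]
wrist_force: [1.2, -0.2, -1.8]
width: 0.0522
gripper_force: 53.0
```

```bash
python3 - <<'E'
from h import *
print(jars("side"),jars("top"));s=status.read_state();print(s["width"])
plan((.4598,-.0847,.17,95,1),(.4598,-.0847,.0555,95,7),g=.4)
E
```

```text
[[0.4624, -0.0793, 0.2011, 0.0273, 0.4624, -0.0777], [0.5477, -0.0741, 0.0833, 0.0273, 0.548, -0.0725], [0.4581, 0.4353, 0.0957, 0.0259, 0.4566, 0.4356]] [[0.549, -0.0731, 0.0822, 0.0267, 0.5488, -0.0727], [0.4596, 0.4343, 0.094, 0.0257, 0.46, 0.4341], [0.4605, -0.0819, 0.1997, 0.0238, 0.4624, -0.0746]]
0.051859228463523005
at [ 0.46   -0.0892  0.1711] [-1.7999e+02  1.6000e-01  9.4340e+01] 12.95
{"x":0.0045,"y":0.0001,"z":0.0011,"ax":0,"ay":0,"az":-0.66,"gripper":0.4}
{"x":-0,"y":0,"z":0.0164,"ax":0,"ay":0,"az":-0,"gripper":0.4}
{"x":-0,"y":0,"z":0.0164,"ax":0,"ay":0,"az":-0,"gripper":0.4}
{"x":-0,"y":0,"z":0.0164,"ax":0,"ay":0,"az":-0,"gripper":0.4}
{"x":-0,"y":0,"z":0.0164,"ax":0,"ay":0,"az":-0,"gripper":0.4}
{"x":-0,"y":0,"z":0.0164,"ax":0,"ay":0,"az":-0,"gripper":0.4}
{"x":-0,"y":0,"z":0.0164,"ax":0,"ay":0,"az":-0,"gripper":0.4}
{"x":-0,"y":0,"z":0.0164,"ax":0,"ay":0,"az":-0,"gripper":0.4}
```

Emit:
move_arm --plan '[{"x":0.003,"y":0,"z":0,"ax":0,"ay":0,"az":0,"gripper":0.4},{"x":0,"y":0,"z":0.025,"ax":0,"ay":0,"az":0,"gripper":0.4},{"x":0,"y":0,"z":0.025,"ax":0,"ay":0,"az":0,"gripper":0.4},{"x":0,"y":0,"z":0.025,"ax":0,"ay":0,"az":0,"gripper":0.4},{"x":0,"y":0,"z":0.02,"ax":0,"ay":0,"az":0,"gripper":0.4},{"x":0,"y":0,"z":0.012,"ax":0,"ay":0,"az":0,"gripper":0.4},{"x":0,"y":0,"z":0.006,"ax":0,"ay":0,"az":0,"gripper":0.4},{"x":0,"y":0,"z":0.003,"ax":0,"ay":0,"az":0,"gripper":0.4},{"x":0,"y":0,"z":0,"ax":0,"ay":0,"az":0,"gripper":0.75},{"x":0,"y":0,"z":0,"ax":0,"ay":0,"az":0,"gripper":0.75}]'

```text
time_s: 14.2
position: [0.4606, -0.0806, 0.0552]
tool_rot: [179.9, 0.0, 94.8]
wrist_force: [0.0, -0.1, 0.3]
width: 0.0642
gripper_force: 0.0
```

Emit:
move_arm --plan '[{"x":0,"y":0,"z":-0.03,"ax":0,"ay":0,"az":0,"gripper":0.75},{"x":0,"y":0,"z":-0.04,"ax":0,"ay":0,"az":0,"gripper":0.75},{"x":0,"y":0,"z":-0.05,"ax":0,"ay":0,"az":0,"gripper":0.75},{"x":0.04,"y":0.0035,"z":0,"ax":0,"ay":0,"az":0,"gripper":1},{"x":0.048,"y":0.0035,"z":0,"ax":0,"ay":0,"az":0,"gripper":1},{"x":0.048,"y":0.0035,"z":0,"ax":0,"ay":0,"az":0,"gripper":1},{"x":0.048,"y":0.0035,"z":0,"ax":0,"ay":0,"az":0,"gripper":1},{"x":0.048,"y":0.0035,"z":0,"ax":0,"ay":0,"az":0,"gripper":1},{"x":0.048,"y":0.0035,"z":0,"ax":0,"ay":0,"az":0,"gripper":1},{"x":0.048,"y":0.0035,"z":0,"ax":0,"ay":0,"az":0,"gripper":1}]'

```text
time_s: 15.45
position: [0.4572, 0.2498, 0.1751]
tool_rot: [179.9, 0.0, 94.8]
wrist_force: [0.5, 0.6, 0.2]
width: 0.0852
gripper_force: 0.0
```

```bash
python3 - <<'E'
from h import *
print("top",jars("top"));print("side",jars("side"))
plan((.459,.4345,.15,95,5),g=1)
E
```

```text
top [[0.5492, -0.0732, 0.0821, 0.0265, 0.5487, -0.0728], [0.4588, -0.0783, 0.0823, 0.0265, 0.4594, -0.0783]]
side [[0.5486, -0.0736, 0.0831, 0.0271, 0.5475, -0.0724], [0.4591, -0.0773, 0.0832, 0.0266, 0.4579, -0.0783], [0.4572, 0.4366, 0.0954, 0.0254, 0.4566, 0.4358]]
at [0.4558 0.255  0.1758] [179.91  -0.29  95.22] 15.55
{"x":0.0357,"y":0.0039,"z":0.0052,"ax":0,"ay":0,"az":0.04,"gripper":1}
{"x":0.0357,"y":0.0039,"z":0.0052,"ax":0,"ay":0,"az":0.04,"gripper":1}
{"x":0.0357,"y":0.0038,"z":0.0052,"ax":0,"ay":0,"az":0.04,"gripper":1}
{"x":0.0357,"y":0.0038,"z":0.0052,"ax":0,"ay":0,"az":0.04,"gripper":1}
{"x":0.0357,"y":0.0038,"z":0.0052,"ax":0,"ay":0,"az":0.04,"gripper":1}
```

Emit:
move_arm --plan '[{"x":0.036,"y":0.004,"z":0.005,"ax":0,"ay":0,"az":0,"gripper":1},{"x":0.036,"y":0.004,"z":0.005,"ax":0,"ay":0,"az":0,"gripper":1},{"x":0.036,"y":0.004,"z":0.005,"ax":0,"ay":0,"az":0,"gripper":1},{"x":0.036,"y":0.004,"z":0.005,"ax":0,"ay":0,"az":0,"gripper":1},{"x":0.036,"y":0.004,"z":0.005,"ax":0,"ay":0,"az":0,"gripper":1},{"x":0,"y":0,"z":0,"ax":0,"ay":0,"az":0,"gripper":1},{"x":0,"y":0,"z":0,"ax":0,"ay":0,"az":0,"gripper":1},{"x":0,"y":0,"z":0.01,"ax":0,"ay":0,"az":0,"gripper":1},{"x":0,"y":0,"z":0.01,"ax":0,"ay":0,"az":0,"gripper":1},{"x":0,"y":0,"z":0,"ax":0,"ay":0,"az":0,"gripper":1}]'

```text
time_s: 16.8
position: [0.4617, 0.4281, 0.1284]
tool_rot: [-179.9, 0.1, 94.8]
wrist_force: [0.3, 0.8, -0.5]
width: 0.0853
gripper_force: 0.0
```

```bash
python3 - <<'E'
from h import *
plan((.459,.4345,.13,95,1),(.459,.4345,.0665,95,5),g=1);print(jars("side"))
E
```

```text
at [0.4617 0.4281 0.1284] [-1.7991e+02  1.0000e-01  9.4750e+01] 16.8
{"x":0.0066,"y":-0.0021,"z":-0.0016,"ax":0,"ay":0,"az":-0.25,"gripper":1}
{"x":0,"y":-0,"z":0.0127,"ax":0,"ay":0,"az":-0,"gripper":1}
{"x":0,"y":-0,"z":0.0127,"ax":0,"ay":0,"az":-0,"gripper":1}
{"x":0,"y":-0,"z":0.0127,"ax":0,"ay":0,"az":-0,"gripper":1}
{"x":0,"y":-0,"z":0.0127,"ax":0,"ay":0,"az":-0,"gripper":1}
{"x":0,"y":-0,"z":0.0127,"ax":0,"ay":0,"az":-0,"gripper":1}
[[0.5468, -0.0736, 0.0834, 0.0279, 0.5475, -0.0722], [0.4602, -0.0779, 0.0834, 0.0286, 0.4578, -0.0787], [0.4567, 0.4369, 0.0955, 0.0254, 0.4546, 0.4428]]
```

Emit:
move_arm --plan '[{"x":0.0065,"y":-0.002,"z":0,"ax":0,"ay":0,"az":0,"gripper":1},{"x":0,"y":0,"z":0.015,"ax":0,"ay":0,"az":0,"gripper":1},{"x":0,"y":0,"z":0.015,"ax":0,"ay":0,"az":0,"gripper":1},{"x":0,"y":0,"z":0.015,"ax":0,"ay":0,"az":0,"gripper":1},{"x":0,"y":0,"z":0.015,"ax":0,"ay":0,"az":0,"gripper":1},{"x":0,"y":0,"z":0.001,"ax":0,"ay":0,"az":0,"gripper":1},{"x":0,"y":0,"z":0,"ax":0,"ay":0,"az":0,"gripper":0.4},{"x":0,"y":0,"z":0,"ax":0,"ay":0,"az":0,"gripper":0.4},{"x":0,"y":0,"z":0,"ax":0,"ay":0,"az":0,"gripper":0.4},{"x":0,"y":0,"z":0,"ax":0,"ay":0,"az":0,"gripper":0.4}]' --grip_force 50

```text
time_s: 18.1
position: [0.4597, 0.4364, 0.0699]
tool_rot: [179.9, -0.1, 94.8]
wrist_force: [-1.1, -1.4, 6.7]
width: 0.0514
gripper_force: 51.9
```

```bash
python3 - <<'E'
from h import *
print(jars("side"))
plan((.459,.4345,.17,95,3),(.4656,-.150,.175,95,14),g=.4)
E
```

```text
[[0.5477, -0.0722, 0.0832, 0.0271, 0.5473, -0.0721], [0.4571, -0.0795, 0.0834, 0.0268, 0.4578, -0.0782]]
at [0.4597 0.4363 0.0698] [ 1.7994e+02 -6.0000e-02  9.4790e+01] 18.15
{"x":-0.0006,"y":-0.0003,"z":-0.0334,"ax":0,"ay":0,"az":-0.07,"gripper":0.4}
{"x":-0.0006,"y":-0.0003,"z":-0.0334,"ax":0,"ay":0,"az":-0.07,"gripper":0.4}
{"x":-0.0006,"y":-0.0003,"z":-0.0334,"ax":0,"ay":0,"az":-0.07,"gripper":0.4}
{"x":-0.0416,"y":-0.0032,"z":-0.0004,"ax":0,"ay":0,"az":-0,"gripper":0.4}
{"x":-0.0416,"y":-0.0032,"z":-0.0004,"ax":0,"ay":0,"az":-0,"gripper":0.4}
{"x":-0.0416,"y":-0.0032,"z":-0.0004,"ax":0,"ay":0,"az":-0,"gripper":0.4}
{"x":-0.0416,"y":-0.0032,"z":-0.0004,"ax":0,"ay":0,"az":-0,"gripper":0.4}
{"x":-0.0416,"y":-0.0032,"z":-0.0004,"ax":0,"ay":0,"az":-0,"gripper":0.4}
{"x":-0.0416,"y":-0.0032,"z":-0.0004,"ax":0,"ay":0,"az":-0,"gripper":0.4}
{"x":-0.0416,"y":-0.0032,"z":-0.0004,"ax":0,"ay":0,"az":-0,"gripper":0.4}
{"x":-0.0416,"y":-0.0032,"z":-0.0004,"ax":0,"ay":0,"az":-0,"gripper":0.4}
{"x":-0.0416,"y":-0.0032,"z":-0.0004,"ax":0,"ay":0,"az":-0,"gripper":0.4}
{"x":-0.0416,"y":-0.0032,"z":-0.0004,"ax":0,"ay":0,"az":-0,"gripper":0.4}
{"x":-0.0416,"y":-0.0032,"z":-0.0004,"ax":0,"ay":0,"az":-0,"gripper":0.4}
{"x":-0.0416,"y":-0.0032,"z":-0.0004,"ax":0,"ay":0,"az":-0,"gripper":0.4}
{"x":-0.0416,"y":-0.0032,"z":-0.0004,"ax":0,"ay":0,"az":-0,"gripper":0.4}
{"x":-0.0416,"y":-0.0032,"z":-0.0004,"ax":0,"ay":0,"az":-0,"gripper":0.4}
```

Emit:
move_arm --plan '[{"x":0,"y":0,"z":-0.03,"ax":0,"ay":0,"az":0,"gripper":0.4},{"x":-0.01,"y":0,"z":-0.035,"ax":0,"ay":0,"az":0,"gripper":0.4},{"x":-0.03,"y":-0.003,"z":-0.035,"ax":0,"ay":0,"az":0,"gripper":0.4},{"x":-0.042,"y":-0.003,"z":-0.005,"ax":0,"ay":0,"az":0,"gripper":0.4},{"x":-0.042,"y":-0.003,"z":0,"ax":0,"ay":0,"az":0,"gripper":0.4},{"x":-0.042,"y":-0.003,"z":0,"ax":0,"ay":0,"az":0,"gripper":0.4},{"x":-0.042,"y":-0.003,"z":0,"ax":0,"ay":0,"az":0,"gripper":0.4},{"x":-0.042,"y":-0.003,"z":0,"ax":0,"ay":0,"az":0,"gripper":0.4},{"x":-0.042,"y":-0.003,"z":0,"ax":0,"ay":0,"az":0,"gripper":0.4},{"x":-0.042,"y":-0.003,"z":0,"ax":0,"ay":0,"az":0,"gripper":0.4}]'

```text
time_s: 19.4
position: [0.4632, 0.0993, 0.1737]
tool_rot: [180.0, 0.0, 94.8]
wrist_force: [1.0, -0.3, -2.2]
width: 0.0516
gripper_force: 53.0
```

```bash
python3 - <<'E'
from h import *
print(jars("side"))
plan((.4653,-.147,.175,95,7),g=.4)
E
```

```text
[[0.5478, -0.073, 0.0833, 0.0272, 0.5475, -0.0723], [0.4663, 0.1048, 0.1994, 0.0274, 0.4662, 0.1079], [0.4595, -0.0779, 0.0831, 0.0269, 0.4581, -0.0784]]
at [0.4631 0.0923 0.1729] [-179.87    0.31   94.41] 19.45
{"x":-0.0341,"y":-0.0023,"z":-0.0003,"ax":0,"ay":0,"az":-0.08,"gripper":0.4}
{"x":-0.0341,"y":-0.0024,"z":-0.0003,"ax":0,"ay":0,"az":-0.08,"gripper":0.4}
{"x":-0.0341,"y":-0.0024,"z":-0.0003,"ax":0,"ay":0,"az":-0.08,"gripper":0.4}
{"x":-0.0341,"y":-0.0025,"z":-0.0003,"ax":0,"ay":0,"az":-0.08,"gripper":0.4}
{"x":-0.0341,"y":-0.0025,"z":-0.0003,"ax":0,"ay":0,"az":-0.08,"gripper":0.4}
{"x":-0.0341,"y":-0.0026,"z":-0.0003,"ax":0,"ay":0,"az":-0.08,"gripper":0.4}
{"x":-0.0341,"y":-0.0026,"z":-0.0003,"ax":0,"ay":0,"az":-0.08,"gripper":0.4}
```

Emit:
move_arm --plan '[{"x":-0.034,"y":-0.0025,"z":0,"ax":0,"ay":0,"az":0,"gripper":0.4},{"x":-0.034,"y":-0.0025,"z":0,"ax":0,"ay":0,"az":0,"gripper":0.4},{"x":-0.034,"y":-0.0025,"z":0,"ax":0,"ay":0,"az":0,"gripper":0.4},{"x":-0.034,"y":-0.0025,"z":0,"ax":0,"ay":0,"az":0,"gripper":0.4},{"x":-0.034,"y":-0.0025,"z":0,"ax":0,"ay":0,"az":0,"gripper":0.4},{"x":-0.034,"y":-0.0025,"z":0,"ax":0,"ay":0,"az":0,"gripper":0.4},{"x":-0.034,"y":-0.0025,"z":0,"ax":0,"ay":0,"az":0,"gripper":0.4},{"x":0,"y":0,"z":0.01,"ax":0,"ay":0,"az":0,"gripper":0.4},{"x":0,"y":0,"z":0,"ax":0,"ay":0,"az":0,"gripper":0.4},{"x":0,"y":0,"z":0,"ax":0,"ay":0,"az":0,"gripper":0.4}]'

```text
time_s: 20.7
position: [0.4659, -0.1364, 0.1638]
tool_rot: [-180.0, -0.0, 94.9]
wrist_force: [-0.2, 0.2, -1.7]
width: 0.0518
gripper_force: 53.0
```

```bash
python3 - <<'E'
from h import *
c=camera("side");print(jars("side",c));save(c,"s3");print(jars("top"));s=status.read_state();print(s["wrist_force"])
plan((.4653,-.147,.165,95,1),(.4653,-.147,.058,95,5),g=.4)
E
```

```text
[[0.4682, -0.133, 0.1893, 0.0279, 0.4689, -0.1313], [0.5484, -0.074, 0.0831, 0.0267, 0.5475, -0.0724], [0.4601, -0.0785, 0.0828, 0.0272, 0.4583, -0.0782]]
[[0.5491, -0.0731, 0.0821, 0.0264, 0.5487, -0.0728], [0.4651, -0.1308, 0.1885, 0.0258, 0.4663, -0.1235], [0.4597, -0.0784, 0.0823, 0.0264, 0.4592, -0.0782]]
[ 0.40648689 -0.48436843 -1.40121501]
at [ 0.4661 -0.1368  0.1639] [179.98  -0.    94.89] 20.8
{"x":-0.0101,"y":-0.0016,"z":-0.0011,"ax":0,"ay":0,"az":-0.11,"gripper":0.4}
{"x":-0,"y":-0,"z":0.0214,"ax":0,"ay":0,"az":-0,"gripper":0.4}
{"x":-0,"y":-0,"z":0.0214,"ax":0,"ay":0,"az":-0,"gripper":0.4}
{"x":-0,"y":-0,"z":0.0214,"ax":0,"ay":0,"az":-0,"gripper":0.4}
{"x":-0,"y":-0,"z":0.0214,"ax":0,"ay":0,"az":-0,"gripper":0.4}
{"x":-0,"y":-0,"z":0.0214,"ax":0,"ay":0,"az":-0,"gripper":0.4}
```

View pics/s3.png

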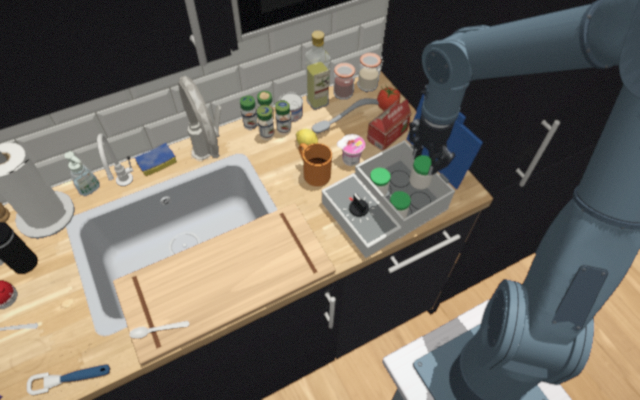

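The side view shows two jars in the tub at (380,176) and (401,200). The third is held above it at (421,165), clear of the lid.

Emit:
move_arm --plan '[{"x":-0.009,"y":-0.0015,"z":0,"ax":0,"ay":0,"az":0,"gripper":0.4},{"x":-0.009,"y":0,"z":0,"ax":0,"ay":0,"az":0,"gripper":0.4},{"x":0,"y":0,"z":0.025,"ax":0,"ay":0,"az":0,"gripper":0.4},{"x":0,"y":0,"z":0.025,"ax":0,"ay":0,"az":0,"gripper":0.4},{"x":0,"y":0,"z":0.025,"ax":0,"ay":0,"az":0,"gripper":0.4},{"x":0,"y":0,"z":0.018,"ax":0,"ay":0,"az":0,"gripper":0.4},{"x":0,"y":0,"z":0.009,"ax":0,"ay":0,"az":0,"gripper":0.4},{"x":0,"y":0,"z":0.003,"ax":0,"ay":0,"az":0,"gripper":0.4},{"x":0,"y":0,"z":0,"ax":0,"ay":0,"az":0,"gripper":0.4},{"x":0,"y":0,"z":0,"ax":0,"ay":0,"az":0,"gripper":0.4}]'

```text
time_s: 22.05
position: [0.4663, -0.156, 0.0593]
tool_rot: [179.9, 0.0, 94.8]
wrist_force: [-0.1, 1.4, -2.2]
width: 0.0515
gripper_force: 53.0
```

Emit:
move_arm --plan '[{"x":0,"y":0,"z":0.0015,"ax":0,"ay":0,"az":0,"gripper":0.4},{"x":0,"y":0,"z":0,"ax":0,"ay":0,"az":0,"gripper":0.4},{"x":0,"y":0,"z":0,"ax":0,"ay":0,"az":0,"gripper":0.75},{"x":0,"y":0,"z":0,"ax":0,"ay":0,"az":0,"gripper":0.75},{"x":0,"y":0,"z":0,"ax":0,"ay":0,"az":0,"gripper":0.75},{"x":0,"y":0,"z":-0.03,"ax":0,"ay":0,"az":0,"gripper":0.75},{"x":0,"y":0,"z":-0.04,"ax":0,"ay":0,"az":0,"gripper":0.75},{"x":0.02,"y":0,"z":-0.05,"ax":0,"ay":0,"az":0,"gripper":0.75},{"x":0.045,"y":0,"z":-0.05,"ax":0,"ay":0,"az":0,"gripper":0.6},{"x":0.045,"y":0,"z":-0.03,"ax":0,"ay":0,"az":0,"gripper":0.4}]'

```text
time_s: 23.3
position: [0.4575, -0.0484, 0.2558]
tool_rot: [179.9, 0.1, 94.7]
wrist_force: [1.0, -0.5, 1.0]
width: 0.0349
gripper_force: 0.0
```

```bash
python3 - <<'E'
from h import *
c=camera("top");P=cloud(c);print(jars("top",c));print(jars("side"))
for n in("top","side"):
    c=camera(n);P=cloud(c);a=np.radians(5.2)
    L=cut_out(n,"lid");print(n,[ (round(l["conf"],2),l["bbox"]) for l in L])
    if L:
        Q=P[L[0]["pixels"]];Q=Q[np.isfinite(Q[:,0])];X=Q[:,0]*np.cos(a)+Q[:,1]*np.sin(a);Y=-Q[:,0]*np.sin(a)+Q[:,1]*np.cos(a)
        for z0 in np.arange(.1,.3,.02):
            m=abs(Q[:,2]-z0)<.006
            if m.sum()>5: print(z0.round(2),m.sum(),np.percentile(Y[m],[5,50,95]).round(4),np.percentile(X[m],[5,95]).round(3))
s=status.read_state();print(s["position"],s["joint_positions"])
E
```

```text
[[0.5485, -0.0731, 0.0822, 0.0267, 0.5487, -0.0727], [0.4605, -0.0751, 0.0825, 0.0249, 0.4618, -0.0656]]
[[0.5478, -0.0735, 0.0832, 0.0279, 0.5478, -0.0724], [0.4659, -0.154, 0.0826, 0.0268, 0.4646, -0.1535], [0.4587, -0.078, 0.0834, 0.0269, 0.4579, -0.0783]]
top [(0.58, [445.7, 169.0, 508.8, 236.7])]
0.1 144 [-0.258  -0.2566 -0.2552] [0.467 0.591]
0.12 155 [-0.2613 -0.2596 -0.2582] [0.469 0.59 ]
0.14 173 [-0.2643 -0.2627 -0.2611] [0.469 0.59 ]
0.16 180 [-0.2675 -0.2659 -0.2645] [0.472 0.593]
0.18 176 [-0.2706 -0.2691 -0.2676] [0.479 0.591]
0.2 191 [-0.2737 -0.2721 -0.2707] [0.483 0.592]
0.22 195 [-0.277  -0.2753 -0.2737] [0.486 0.593]
0.24 217 [-0.28   -0.2785 -0.277 ] [0.489 0.594]
0.26 257 [-0.2883 -0.2831 -0.2804] [0.487 0.593]
0.28 145 [-0.292  -0.2875 -0.2846] [0.475 0.526]
side [(0.79, [422.1, 102.6, 479.7, 186.4])]
0.1 139 [-0.2601 -0.2573 -0.2543] [0.397 0.514]
0.12 168 [-0.4026 -0.2603 -0.2571] [0.395 0.512]
0.14 170 [-0.2674 -0.2633 -0.2604] [0.394 0.536]
0.16 202 [-0.2695 -0.2663 -0.2636] [0.395 0.544]
0.18 214 [-0.2731 -0.2696 -0.267 ] [0.396 0.542]
0.2 213 [-0.2759 -0.2724 -0.27  ] [0.397 0.542]
0.22 214 [-0.2791 -0.2759 -0.2728] [0.397 0.545]
0.24 238 [-0.2823 -0.279  -0.2756] [0.396 0.547]
0.26 218 [-0.2881 -0.2835 -0.2795] [0.402 0.54 ]
0.28 87 [-0.2913 -0.2869 -0.2835] [0.465 0.523]
[ 0.45634417 -0.05049388  0.25281902] [ 39.25110015  14.30764581 -44.22947617 111.67625468  11.66532753
  58.59158199  -5.52083286]
```

Three jars stand in the tub with tops at z≈0.082. The lid is at about 1.72 rad. I close the fingers, rise, and go round behind the lid tab, which is 11 cm from the fridge panel.

```bash
python3 - <<'E'
from h import *
plan((.456,-.05,.37,95.2,3),(.522,-.271,.37,95.2,7),g=0)
E
```

```text
at [ 0.4563 -0.0505  0.2528] [-1.7991e+02  1.0000e-02  9.4710e+01] 23.6
{"x":0.0002,"y":-0.0001,"z":-0.0391,"ax":0,"ay":0,"az":-0.16,"gripper":0}
{"x":0.0002,"y":-0.0001,"z":-0.0391,"ax":0,"ay":0,"az":-0.16,"gripper":0}
{"x":0.0002,"y":-0.0001,"z":-0.0391,"ax":0,"ay":0,"az":-0.16,"gripper":0}
{"x":-0.0323,"y":0.0065,"z":0,"ax":0,"ay":0,"az":-0,"gripper":0}
{"x":-0.0323,"y":0.0065,"z":0,"ax":0,"ay":0,"az":-0,"gripper":0}
{"x":-0.0323,"y":0.0065,"z":0,"ax":0,"ay":0,"az":-0,"gripper":0}
{"x":-0.0323,"y":0.0065,"z":0,"ax":0,"ay":0,"az":-0,"gripper":0}
{"x":-0.0323,"y":0.0065,"z":0,"ax":0,"ay":0,"az":-0,"gripper":0}
{"x":-0.0323,"y":0.0065,"z":0,"ax":0,"ay":0,"az":-0,"gripper":0}
{"x":-0.0323,"y":0.0065,"z":0,"ax":0,"ay":0,"az":-0,"gripper":0}
```

Emit:
move_arm --plan '[{"x":0,"y":0,"z":-0.039,"ax":0,"ay":0,"az":-0.16,"gripper":0},{"x":0,"y":0,"z":-0.039,"ax":0,"ay":0,"az":-0.16,"gripper":0},{"x":0,"y":0,"z":-0.039,"ax":0,"ay":0,"az":-0.16,"gripper":0},{"x":-0.036,"y":0.0075,"z":0,"ax":0,"ay":0,"az":0,"gripper":0},{"x":-0.036,"y":0.0075,"z":0,"ax":0,"ay":0,"az":0,"gripper":0},{"x":-0.036,"y":0.0075,"z":0,"ax":0,"ay":0,"az":0,"gripper":0},{"x":-0.036,"y":0.0075,"z":0,"ax":0,"ay":0,"az":0,"gripper":0},{"x":-0.036,"y":0.0075,"z":0,"ax":0,"ay":0,"az":0,"gripper":0},{"x":-0.036,"y":0.0075,"z":0,"ax":0,"ay":0,"az":0,"gripper":0},{"x":0,"y":0,"z":0,"ax":0,"ay":0,"az":0,"gripper":0}]'

```text
time_s: 24.85
position: [0.5203, -0.265, 0.3681]
tool_rot: [-179.8, -0.1, 94.9]
wrist_force: [0.4, 0.8, 0.3]
width: 0.0002
gripper_force: 0.0
```

```bash
python3 - <<'E'
from h import *
c=camera("side");save(c,"s4");plan((.522,-.271,.262,95.2,6),g=0)
E
```

```text
at [ 0.5206 -0.2625  0.3686] [-1.7985e+02 -1.1000e-01  9.5040e+01] 24.9
{"x":-0.0014,"y":0.0001,"z":0.0178,"ax":0,"ay":0,"az":-0.03,"gripper":0}
{"x":-0.0014,"y":0.0001,"z":0.0178,"ax":0,"ay":0,"az":-0.03,"gripper":0}
{"x":-0.0014,"y":0.0001,"z":0.0178,"ax":0,"ay":0,"az":-0.03,"gripper":0}
{"x":-0.0014,"y":0.0001,"z":0.0178,"ax":0,"ay":0,"az":-0.03,"gripper":0}
{"x":-0.0014,"y":0.0001,"z":0.0178,"ax":0,"ay":0,"az":-0.03,"gripper":0}
{"x":-0.0014,"y":0.0001,"z":0.0178,"ax":0,"ay":0,"az":-0.03,"gripper":0}
```

View pics/s4.png

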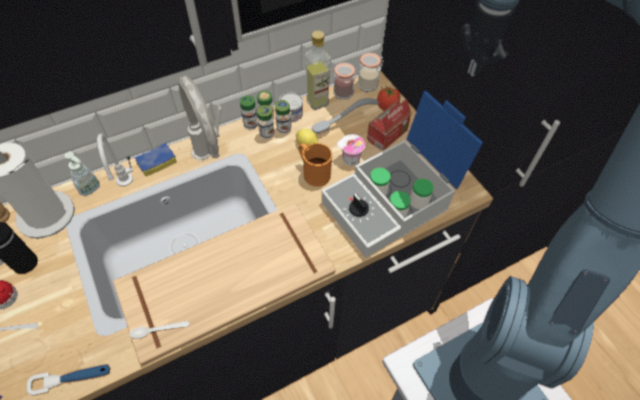

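The side view shows the three jars upright in the tub (380,176), (401,200) and (423,187), and the closed gripper (485,45) above and behind the lid. I go down behind it.

Emit:
move_arm --plan '[{"x":-0.01,"y":0.001,"z":0,"ax":0,"ay":0,"az":0,"gripper":0},{"x":0,"y":0,"z":0,"ax":0,"ay":0,"az":0,"gripper":0},{"x":0,"y":0,"z":0.02,"ax":0,"ay":0,"az":0,"gripper":0},{"x":0,"y":0,"z":0.02,"ax":0,"ay":0,"az":0,"gripper":0},{"x":0,"y":0,"z":0.02,"ax":0,"ay":0,"az":0,"gripper":0},{"x":0,"y":0,"z":0.02,"ax":0,"ay":0,"az":0,"gripper":0},{"x":0,"y":0,"z":0.015,"ax":0,"ay":0,"az":0,"gripper":0},{"x":0,"y":0,"z":0.01,"ax":0,"ay":0,"az":0,"gripper":0},{"x":0,"y":0,"z":0,"ax":0,"ay":0,"az":0,"gripper":0},{"x":0,"y":0,"z":0,"ax":0,"ay":0,"az":0,"gripper":0}]'

```text
time_s: 26.15
position: [0.5239, -0.2703, 0.2663]
tool_rot: [179.9, 0.0, 95.3]
wrist_force: [0.3, 0.5, -0.1]
width: -0.0001
gripper_force: 0.0
```

```bash
cat >> h.py <<'E'
A=np.radians(5.2)
def app(p): return np.array([p[0]*np.cos(A)+p[1]*np.sin(A),-p[0]*np.sin(A)+p[1]*np.cos(A),p[2]])
def tcp_for(th,rho=.155):
    """appliance Y,Z of TCP when the finger's +Y tip corner touches the lid's outer face at rho"""
    t=np.radians(th);Y=-.2535+rho*np.cos(t)-.011*np.sin(t)-.011;Z=.088+rho*np.sin(t)+.011*np.cos(t)+.014
    return Y,Z
E
python3 - <<'E'
from h import *
s=status.read_state();print(s["position"],app(s["position"]),s["tool_rot"],s["wrist_force"])
pr=None
for t in range(96,-1,-6):
    q=np.array(tcp_for(t));print(t,q.round(4),None if pr is None else (q-pr).round(4));pr=q
E
```

```text
[ 0.52391623 -0.27025904  0.26632306] [ 0.49726573 -0.31663064  0.26632306] [1.79944568e+02 3.19529298e-02 9.52729967e+01] [ 0.31680091  0.5199568  -0.14766254]
96 [-0.2916  0.255 ] None
90 [-0.2755  0.257 ] [0.0161 0.002 ]
84 [-0.2592  0.2573] [0.0163 0.0003]
78 [-0.243   0.2559] [ 0.0162 -0.0014]
72 [-0.2271  0.2528] [ 0.016  -0.0031]
66 [-0.2115  0.2481] [ 0.0156 -0.0047]
60 [-0.1965  0.2417] [ 0.015  -0.0063]
54 [-0.1823  0.2339] [ 0.0142 -0.0079]
48 [-0.169   0.2245] [ 0.0133 -0.0093]
42 [-0.1567  0.2139] [ 0.0123 -0.0107]
36 [-0.1456  0.202 ] [ 0.0111 -0.0119]
30 [-0.1358  0.189 ] [ 0.0098 -0.013 ]
24 [-0.1274  0.1751] [ 0.0084 -0.0139]
18 [-0.1205  0.1604] [ 0.0069 -0.0147]
12 [-0.1152  0.145 ] [ 0.0053 -0.0154]
6 [-0.1115  0.1291] [ 0.0037 -0.0158]
0 [-0.1095  0.113 ] [ 0.002  -0.0161]
```

Emit:
move_arm --plan '[{"x":0.008,"y":0,"z":0.001,"ax":0,"ay":0,"az":0,"gripper":0},{"x":0.008,"y":0,"z":0.001,"ax":0,"ay":0,"az":0,"gripper":0},{"x":0.008,"y":0,"z":0.001,"ax":0,"ay":0,"az":0,"gripper":0},{"x":0.008,"y":0,"z":0.001,"ax":0,"ay":0,"az":0,"gripper":0},{"x":0.008,"y":0,"z":0.001,"ax":0,"ay":0,"az":0,"gripper":0},{"x":0.008,"y":0,"z":0.001,"ax":0,"ay":0,"az":0,"gripper":0},{"x":0.008,"y":0,"z":0.001,"ax":0,"ay":0,"az":0,"gripper":0},{"x":0.008,"y":0,"z":0.001,"ax":0,"ay":0,"az":0,"gripper":0},{"x":0.008,"y":0,"z":0.001,"ax":0,"ay":0,"az":0,"gripper":0},{"x":0,"y":0,"z":0.001,"ax":0,"ay":0,"az":0,"gripper":0}]'

```text
time_s: 27.4
position: [0.5167, -0.1972, 0.2554]
tool_rot: [-180.0, -0.1, 95.3]
wrist_force: [-0.2, 0.6, -1.1]
width: -0.0
gripper_force: 0.0
```

```bash
cat >> h.py <<'E'
def lid(n="side"):
    c=camera(n);P=cloud(c);L=cut_out(n,"lid")
    for l in L[:1]:
        Q=P[l["pixels"]];Q=Q[np.isfinite(Q[:,0])];Q=np.array([app(q) for q in Q]);Q=Q[(Q[:,1]>-.33)&(Q[:,1]<-.03)]
        print("lid",l["conf"],np.degrees(np.arctan2(*(np.median(Q,0)-[0,-.2535,.088])[[2,1]])).round(1),np.percentile(Q,[3,50,97],axis=0).round(3).tolist())
    s=status.read_state();print("tcp app",app(s["position"]).round(4),np.round(s["wrist_force"],1),s["time_s"]);return c
E
python3 - <<'E'
from h import *
lid("side");c=lid("top")
E
```

```text
lid 0.89 80.8 [[0.393, -0.254, 0.099], [0.486, -0.236, 0.194], [0.591, -0.224, 0.276]]
tcp app [ 0.4965 -0.2441  0.2552] [0.  0.2 0.2] 27.5
lid 0.91 80.8 [[0.399, -0.252, 0.104], [0.494, -0.232, 0.221], [0.591, -0.223, 0.279]]
tcp app [ 0.4965 -0.2445  0.2554] [ 0.1 -0.6  0.4] 27.6
```

Emit:
move_arm --plan '[{"x":0.008,"y":0,"z":0.0014,"ax":0,"ay":0,"az":0,"gripper":0},{"x":0.008,"y":0,"z":0.0018,"ax":0,"ay":0,"az":0,"gripper":0},{"x":0.0079,"y":0,"z":0.0022,"ax":0,"ay":0,"az":0,"gripper":0},{"x":0.0078,"y":0,"z":0.0026,"ax":0,"ay":0,"az":0,"gripper":0},{"x":0.0076,"y":0,"z":0.003,"ax":0,"ay":0,"az":0,"gripper":0},{"x":0.0074,"y":0,"z":0.0034,"ax":0,"ay":0,"az":0,"gripper":0},{"x":0.0072,"y":0,"z":0.0038,"ax":0,"ay":0,"az":0,"gripper":0},{"x":0.007,"y":0,"z":0.0042,"ax":0,"ay":0,"az":0,"gripper":0},{"x":0.0068,"y":0,"z":0.0045,"ax":0,"ay":0,"az":0,"gripper":0},{"x":0.0065,"y":0,"z":0.0048,"ax":0,"ay":0,"az":0,"gripper":0}]'

```text
time_s: 28.85
position: [0.51, -0.1241, 0.2236]
tool_rot: [-180.0, -0.0, 95.3]
wrist_force: [0.2, 0.1, 1.8]
width: -0.0001
gripper_force: 0.7
```

```bash
python3 - <<'E'
from h import *
lid("side");c=lid("top");save(c,"t5")
E
```

```text
lid 0.88 57.2 [[0.391, -0.236, 0.124], [0.457, -0.161, 0.232], [0.583, -0.145, 0.252]]
tcp app [ 0.4963 -0.1692  0.2233] [ 0.8 -0.2  0.5] 28.95
lid 0.95 58.2 [[0.395, -0.25, 0.099], [0.504, -0.172, 0.22], [0.595, -0.145, 0.25]]
tcp app [ 0.4964 -0.1701  0.2237] [0.2 0.5 0. ] 29.05
```

Emit:
move_arm --plan '[{"x":0.0063,"y":0,"z":0.0052,"ax":0,"ay":0,"az":0,"gripper":0},{"x":0.006,"y":0,"z":0.0055,"ax":0,"ay":0,"az":0,"gripper":0},{"x":0.0057,"y":0,"z":0.0058,"ax":0,"ay":0,"az":0,"gripper":0},{"x":0.0053,"y":0,"z":0.006,"ax":0,"ay":0,"az":0,"gripper":0},{"x":0.005,"y":0,"z":0.0062,"ax":0,"ay":0,"az":0,"gripper":0},{"x":0.0048,"y":0,"z":0.0064,"ax":0,"ay":0,"az":0,"gripper":0},{"x":0.0045,"y":0,"z":0.0067,"ax":0,"ay":0,"az":0,"gripper":0},{"x":0.0042,"y":0,"z":0.0069,"ax":0,"ay":0,"az":0,"gripper":0},{"x":0.0038,"y":0,"z":0.0071,"ax":0,"ay":0,"az":0,"gripper":0},{"x":0.0034,"y":0,"z":0.0072,"ax":0,"ay":0,"az":0,"gripper":0}]'

```text
time_s: 30.3
position: [0.5055, -0.0756, 0.1604]
tool_rot: [-180.0, -0.0, 95.3]
wrist_force: [-0.3, 0.6, 1.5]
width: -0.0001
gripper_force: 0.6
```

```bash
python3 - <<'E'
from h import *
c=lid("side");save(c,"s6");lid("top")
E
```

```text
lid 0.78 32.9 [[0.393, -0.25, 0.102], [0.463, -0.154, 0.153], [0.587, -0.091, 0.183]]
tcp app [ 0.496  -0.1208  0.16  ] [-0.2  0.1 -0.3] 30.4
lid 0.79 31.1 [[0.396, -0.246, 0.102], [0.55, -0.131, 0.162], [0.595, -0.087, 0.183]]
tcp app [ 0.4964 -0.1214  0.1607] [ 0.4  0.1 -0. ] 30.5
```

View pics/s6.png

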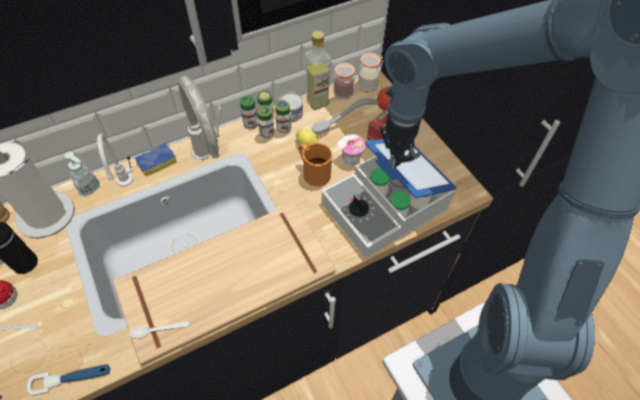

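The side view shows the lid tilted at about 25° under the fingers (400,155), with the jars untouched. I keep pressing down slowly.

Emit:
move_arm --plan '[{"x":0.002,"y":0,"z":0.005,"ax":0,"ay":0,"az":0,"gripper":0},{"x":0.002,"y":0,"z":0.005,"ax":0,"ay":0,"az":0,"gripper":0},{"x":0.002,"y":0,"z":0.005,"ax":0,"ay":0,"az":0,"gripper":0},{"x":0.0015,"y":0,"z":0.005,"ax":0,"ay":0,"az":0,"gripper":0},{"x":0.0015,"y":0,"z":0.005,"ax":0,"ay":0,"az":0,"gripper":0},{"x":0.001,"y":0,"z":0.004,"ax":0,"ay":0,"az":0,"gripper":0},{"x":0.001,"y":0,"z":0.004,"ax":0,"ay":0,"az":0,"gripper":0},{"x":0,"y":0,"z":0.003,"ax":0,"ay":0,"az":0,"gripper":0},{"x":0,"y":0,"z":0.002,"ax":0,"ay":0,"az":0,"gripper":0},{"x":0,"y":0,"z":0,"ax":0,"ay":0,"az":0,"gripper":0}]'

```text
time_s: 31.75
position: [0.5044, -0.0651, 0.1227]
tool_rot: [-180.0, 0.0, 95.3]
wrist_force: [0.2, 0.5, 0.2]
width: 0.0
gripper_force: 0.0
```

```bash
python3 - <<'E'
from h import *
lid("side");lid("top")
E
```

```text
lid 0.72 18.9 [[0.393, -0.248, 0.099], [0.464, -0.147, 0.125], [0.584, -0.074, 0.142]]
tcp app [ 0.4964 -0.1106  0.1229] [-0.7 -0.   0.5] 31.85
tcp app [ 0.4965 -0.1105  0.123 ] [-0.3  0.4 -0.6] 31.95
```

```bash
python3 - <<'E'
from h import *
c=camera("side");P=cloud(c);cv2.imwrite("pics/s7.png",cv2.resize(c["frame"][60:260,300:500,::-1],None,fx=3,fy=3,interpolation=cv2.INTER_CUBIC))
f=cv2.cvtColor(c["frame"],cv2.COLOR_RGB2HSV);m=(f[...,0]>100)&(f[...,0]<125)&(f[...,1]>150)
Q=P[m];Q=Q[np.isfinite(Q[:,0])];Q=np.array([app(q) for q in Q]);Q=Q[(Q[:,1]>-.28)&(Q[:,1]<-.03)&(abs(Q[:,0]-.4955)<.11)]
for y in np.arange(-.25,-.04,.02):
    k=abs(Q[:,1]-y)<.008
    if k.sum()>5:print(y.round(2),k.sum(),np.percentile(Q[k,2],[10,50,90]).round(4),np.percentile(Q[k,0],[5,95]).round(3))
E
```

```text
-0.25 27 [0.0988 0.1015 0.1036] [0.397 0.558]
-0.23 19 [0.103  0.105  0.1065] [0.396 0.405]
-0.21 23 [0.1069 0.1102 0.1127] [0.394 0.406]
-0.19 22 [0.1124 0.1149 0.1168] [0.395 0.405]
-0.17 27 [0.1177 0.1196 0.1231] [0.393 0.406]
-0.15 16 [0.121  0.1233 0.1267] [0.395 0.453]
-0.13 20 [0.1264 0.1283 0.1301] [0.394 0.591]
-0.11 43 [0.1316 0.1343 0.1365] [0.394 0.588]
-0.09 258 [0.1348 0.1375 0.14  ] [0.401 0.577]
-0.07 70 [0.1382 0.1414 0.144 ] [0.468 0.523]
```

View pics/s7.png

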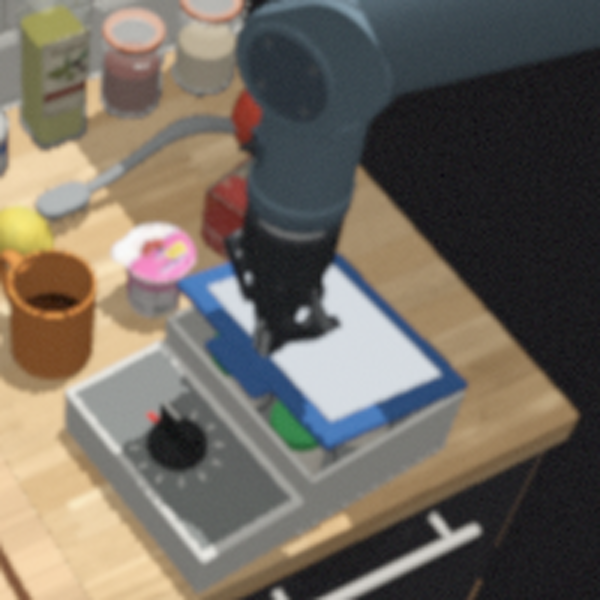

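The crop shows the lid still about 12° open, with its tab at (250,365), and the fingers resting on the plate. I keep pushing slowly while watching the force.

Emit:
move_arm --plan '[{"x":0.0005,"y":0,"z":0.004,"ax":0,"ay":0,"az":0,"gripper":0},{"x":0.0005,"y":0,"z":0.004,"ax":0,"ay":0,"az":0,"gripper":0},{"x":0.0005,"y":0,"z":0.003,"ax":0,"ay":0,"az":0,"gripper":0},{"x":0.0005,"y":0,"z":0.003,"ax":0,"ay":0,"az":0,"gripper":0},{"x":0,"y":0,"z":0.003,"ax":0,"ay":0,"az":0,"gripper":0},{"x":0,"y":0,"z":0.002,"ax":0,"ay":0,"az":0,"gripper":0},{"x":0,"y":0,"z":0.002,"ax":0,"ay":0,"az":0,"gripper":0},{"x":0,"y":0,"z":0,"ax":0,"ay":0,"az":0,"gripper":0},{"x":0,"y":0,"z":0,"ax":0,"ay":0,"az":0,"gripper":0},{"x":0,"y":0,"z":0,"ax":0,"ay":0,"az":0,"gripper":0}]'

```text
time_s: 33.25
position: [0.5043, -0.063, 0.1019]
tool_rot: [-180.0, 0.0, 95.3]
wrist_force: [-0.2, -0.1, -0.4]
width: -0.0002
gripper_force: 0.0
```

```bash
cat >> h.py <<'E'
def lidz():
    c=camera("side");P=cloud(c)
    f=cv2.cvtColor(c["frame"],cv2.COLOR_RGB2HSV);m=(f[...,0]>100)&(f[...,0]<125)&(f[...,1]>150)
    Q=P[m];Q=Q[np.isfinite(Q[:,0])];Q=np.array([app(q) for q in Q]);Q=Q[(Q[:,1]>-.28)&(Q[:,1]<-.03)&(abs(Q[:,0]-.4955)<.11)]
    for y in (-.25,-.21,-.17,-.13,-.09,-.07):
        k=abs(Q[:,1]-y)<.008
        if k.sum()>5:print(y,k.sum(),np.percentile(Q[k,2],[10,50,90]).round(4))
    s=status.read_state();print("tcp app",app(s["position"]).round(4),np.round(s["wrist_force"],1),s["time_s"]);return c
E
python3 -c "
from h import *
lidz()"
```

```text
-0.25 82 [0.0974 0.1011 0.1037]
-0.21 21 [0.1003 0.1035 0.1049]
-0.17 24 [0.1043 0.1076 0.1093]
-0.13 26 [0.1096 0.1112 0.1132]
-0.09 315 [0.1123 0.1148 0.1175]
-0.07 96 [0.1134 0.1163 0.1189]
tcp app [ 0.4965 -0.1085  0.1019] [ 0.3 -1.   0.7] 33.3
```

Emit:
move_arm --plan '[{"x":0,"y":0,"z":0.002,"ax":0,"ay":0,"az":0,"gripper":0},{"x":0,"y":0,"z":0.002,"ax":0,"ay":0,"az":0,"gripper":0},{"x":0,"y":0,"z":0.002,"ax":0,"ay":0,"az":0,"gripper":0},{"x":0,"y":0,"z":0.002,"ax":0,"ay":0,"az":0,"gripper":0},{"x":0,"y":0,"z":0.0015,"ax":0,"ay":0,"az":0,"gripper":0},{"x":0,"y":0,"z":0.001,"ax":0,"ay":0,"az":0,"gripper":0},{"x":0,"y":0,"z":0.001,"ax":0,"ay":0,"az":0,"gripper":0},{"x":0,"y":0,"z":0.001,"ax":0,"ay":0,"az":0,"gripper":0},{"x":0,"y":0,"z":0,"ax":0,"ay":0,"az":0,"gripper":0},{"x":0,"y":0,"z":0,"ax":0,"ay":0,"az":0,"gripper":0}]'

```text
time_s: 34.55
position: [0.5042, -0.0632, 0.0894]
tool_rot: [-180.0, 0.0, 95.3]
wrist_force: [0.2, -0.0, 0.3]
width: 0.0002
gripper_force: 0.0
```

```bash
python3 -c "
from h import *
lidz()"
```

```text
-0.25 103 [0.0966 0.0993 0.1017]
-0.21 22 [0.0981 0.101  0.1027]
-0.17 24 [0.0982 0.0996 0.1025]
-0.13 20 [0.0988 0.1014 0.1045]
-0.09 303 [0.099  0.1019 0.1047]
-0.07 100 [0.099  0.1015 0.1038]
tcp app [ 0.4964 -0.1086  0.0893] [ 0.5 -0.8  0.2] 34.6
```

Emit:
move_arm --plan '[{"x":0,"y":0,"z":0.001,"ax":0,"ay":0,"az":0,"gripper":0},{"x":0,"y":0,"z":0,"ax":0,"ay":0,"az":0,"gripper":0},{"x":0,"y":0,"z":0.001,"ax":0,"ay":0,"az":0,"gripper":0},{"x":0,"y":0,"z":0,"ax":0,"ay":0,"az":0,"gripper":0},{"x":0,"y":0,"z":0.0005,"ax":0,"ay":0,"az":0,"gripper":0},{"x":0,"y":0,"z":0,"ax":0,"ay":0,"az":0,"gripper":0},{"x":0,"y":0,"z":0,"ax":0,"ay":0,"az":0,"gripper":0},{"x":0,"y":0,"z":0,"ax":0,"ay":0,"az":0,"gripper":0},{"x":0,"y":0,"z":0,"ax":0,"ay":0,"az":0,"gripper":0},{"x":0,"y":0,"z":0,"ax":0,"ay":0,"az":0,"gripper":0}]'

```text
time_s: 35.85
position: [0.5043, -0.0629, 0.0869]
tool_rot: [-180.0, 0.0, 95.3]
wrist_force: [-0.5, -0.7, -0.7]
width: -0.0001
gripper_force: 0.0
```

```bash
python3 -c "
from h import *
lidz()"
```

```text
-0.25 104 [0.0968 0.0989 0.1019]
-0.21 21 [0.0973 0.099  0.1015]
-0.17 22 [0.0956 0.0994 0.102 ]
-0.13 24 [0.0974 0.0994 0.1014]
-0.09 299 [0.0967 0.0993 0.1023]
-0.07 101 [0.0956 0.0986 0.1016]
tcp app [ 0.4966 -0.1084  0.0869] [-0.3  0.   0.5] 35.9
```

Emit:
move_arm --plan '[{"x":0,"y":0,"z":0.0007,"ax":0,"ay":0,"az":0,"gripper":0},{"x":0,"y":0,"z":0,"ax":0,"ay":0,"az":0,"gripper":0},{"x":0,"y":0,"z":0.0007,"ax":0,"ay":0,"az":0,"gripper":0},{"x":0,"y":0,"z":0,"ax":0,"ay":0,"az":0,"gripper":0},{"x":0,"y":0,"z":0,"ax":0,"ay":0,"az":0,"gripper":0},{"x":0,"y":0,"z":0,"ax":0,"ay":0,"az":0,"gripper":0},{"x":0,"y":0,"z":0,"ax":0,"ay":0,"az":0,"gripper":0},{"x":0,"y":0,"z":0,"ax":0,"ay":0,"az":0,"gripper":0},{"x":0,"y":0,"z":0,"ax":0,"ay":0,"az":0,"gripper":0},{"x":0,"y":0,"z":0,"ax":0,"ay":0,"az":0,"gripper":0}]'

```text
time_s: 37.15
position: [0.5044, -0.0629, 0.0865]
tool_rot: [-180.0, 0.0, 95.3]
wrist_force: [-4.4, 0.3, 12.4]
width: 0.0
gripper_force: 6.4
```

```bash
python3 -c "
from h import *
lidz()
s=status.read_state();print(s['wrist_torque'],s['effort'])"
```

```text
-0.25 113 [0.0965 0.099  0.1015]
-0.21 25 [0.0959 0.0983 0.1017]
-0.17 22 [0.097  0.0994 0.1016]
-0.13 19 [0.0957 0.1001 0.1026]
-0.09 298 [0.0961 0.0988 0.1016]
-0.07 105 [0.0961 0.0986 0.1007]
tcp app [ 0.4967 -0.1083  0.0865] [-4.   0.5 12.7] 37.2
[-0.03003251  0.9153159   0.03150053] [-2.98366304e-01 -4.26975489e+01 -6.18833810e+00 -1.69351745e+01
  3.28077218e-01 -1.28731415e+00  1.18818454e-03]
```

The lid is flat at z≈0.099 and takes 12 N, so it is closed. I lift off and check where the fingertips really are.

Emit:
move_arm --plan '[{"x":0,"y":0,"z":-0.005,"ax":0,"ay":0,"az":0,"gripper":0},{"x":0,"y":0,"z":-0.02,"ax":0,"ay":0,"az":0,"gripper":0},{"x":0,"y":0,"z":-0.03,"ax":0,"ay":0,"az":0,"gripper":0},{"x":0,"y":0,"z":-0.03,"ax":0,"ay":0,"az":0,"gripper":0},{"x":0,"y":0,"z":-0.03,"ax":0,"ay":0,"az":0,"gripper":0},{"x":0.03,"y":0,"z":0,"ax":0,"ay":0,"az":0,"gripper":0},{"x":0.03,"y":0,"z":0,"ax":0,"ay":0,"az":0,"gripper":0},{"x":0.03,"y":0,"z":0,"ax":0,"ay":0,"az":0,"gripper":0},{"x":0,"y":0,"z":0,"ax":0,"ay":0,"az":0,"gripper":0},{"x":0,"y":0,"z":0,"ax":0,"ay":0,"az":0,"gripper":0}]'

```text
time_s: 38.45
position: [0.4961, 0.0259, 0.2005]
tool_rot: [-180.0, 0.0, 95.2]
wrist_force: [-0.4, 0.4, -0.1]
width: 0.0
gripper_force: 0.0
```

```bash
python3 - <<'E'
from h import *
c=lidz();P=cloud(c);s=status.read_state();t=np.array(s["position"]);print(t,s["tool_rot"],s["joint_positions"])
F=P.reshape(-1,3);F=F[np.isfinite(F[:,0])];r=np.hypot(*(F[:,:2]-t[:2]).T);m=(r<.045)&(F[:,2]>.11)
h,e=np.histogram(F[m,2]-t[2],bins=np.arange(-.07,.09,.005));print([(round(float(a),3),int(n)) for a,n in zip(e,h) if n])
cv2.imwrite("pics/s8.png",cv2.resize(c["frame"][60:260,270:470,::-1],None,fx=3,fy=3,interpolation=cv2.INTER_CUBIC))
E
```

```text
-0.25 108 [0.0968 0.099  0.1015]
-0.21 29 [0.0967 0.1003 0.1024]
-0.17 34 [0.0959 0.0995 0.1022]
-0.13 10 [0.0974 0.0996 0.1007]
-0.09 187 [0.0968 0.0991 0.1019]
-0.07 76 [0.0959 0.0987 0.1016]
tcp app [ 0.4965 -0.0195  0.2004] [-0.6 -0.9 -0.6] 38.5
[0.49618376 0.02553311 0.20040801] [-1.79982957e+02  3.40315588e-02  9.51849430e+01] [ 25.58483946  22.38487269 -41.45852826 110.13160944  18.16534881
  54.13880948 -19.360627  ]
[(0.01, 1), (0.015, 6), (0.02, 12), (0.025, 17), (0.03, 14), (0.035, 10), (0.04, 13), (0.045, 10), (0.05, 7), (0.055, 17), (0.06, 30), (0.065, 51), (0.07, 31), (0.075, 31), (0.08, 34)]
```

View pics/s8.png

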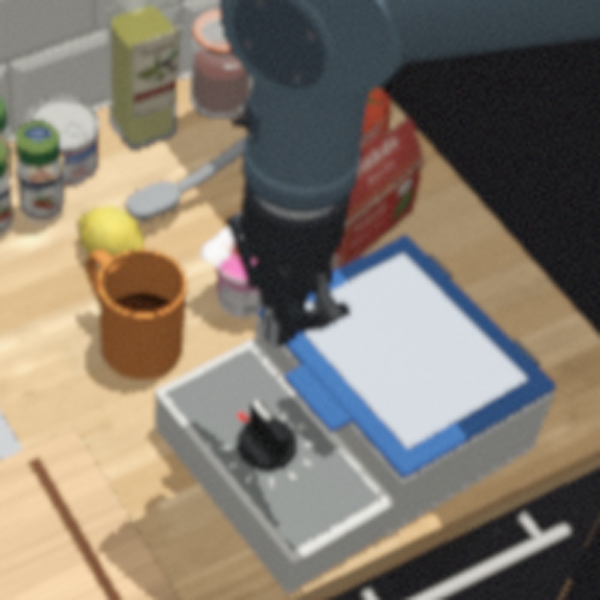

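The crop shows the lid flat on the tub with its tab at (325,395). The dial bar at (263,425) still points at the red mark. The fingertips measure about 13 mm behind the TCP, from both depth and the lid contact, so I use that for the dial.

Emit:
move_arm --plan '[{"x":0,"y":0,"z":0,"ax":0,"ay":0,"az":-10,"gripper":0.4},{"x":0,"y":0,"z":0,"ax":0,"ay":0,"az":-10,"gripper":0.4},{"x":0,"y":0,"z":0,"ax":0,"ay":0,"az":-10,"gripper":0.4},{"x":0,"y":0,"z":0,"ax":0,"ay":0,"az":-10,"gripper":0.4},{"x":0,"y":0,"z":0,"ax":0,"ay":0,"az":-10,"gripper":0.4},{"x":0,"y":0,"z":0,"ax":0,"ay":0,"az":-10,"gripper":0.4},{"x":0,"y":0,"z":0,"ax":0,"ay":0,"az":-10,"gripper":0.4},{"x":0,"y":0,"z":0,"ax":0,"ay":0,"az":-10,"gripper":0.4},{"x":0,"y":0,"z":0,"ax":0,"ay":0,"az":-10,"gripper":0.4},{"x":0,"y":0,"z":0,"ax":0,"ay":0,"az":0,"gripper":0.4}]'

```text
time_s: 39.75
position: [0.4961, 0.0255, 0.2002]
tool_rot: [180.0, -0.0, -174.9]
wrist_force: [-0.9, 0.1, -0.1]
width: 0.0345
gripper_force: 0.0
```

```bash
python3 - <<'E'
from h import *
c=camera("side");P=cloud(c);s=status.read_state();t=np.array(s["position"]);print(t,s["tool_rot"],s["joint_positions"],s["width"])
F=P.reshape(-1,3);F=F[np.isfinite(F[:,0])];r=np.hypot(*(F[:,:2]-t[:2]).T);m=(r<.05)&(F[:,2]>.11)
h,e=np.histogram(F[m,2]-t[2],bins=np.arange(-.07,.05,.005));print([(round(float(a),3),int(n)) for a,n in zip(e,h) if n])
b=(abs(F[:,2]-.1005)<.004)&(np.hypot(F[:,0]-.4945,F[:,1]-.0246)<.035);B=F[b];print("bar",b.sum(),B.mean(0).round(4),[np.round(x,4) for x in cv2.minAreaRect(B[:,:2].astype(np.float32))])
plan((.4945,.0248,.2,185.2,1),(.4945,.0248,.11,185.2,5),g=.4)
E
```

```text
[0.49609448 0.02574173 0.20027308] [ 1.79989020e+02 -3.15597656e-02 -1.75033632e+02] [ 39.61018096  29.95121876 -61.70570764 109.49341918  30.75808614
  59.20984017  59.4719941 ] 0.033637325098784476
[(0.01, 5), (0.015, 14), (0.02, 21), (0.025, 22), (0.03, 20), (0.035, 26), (0.04, 22)]
bar 68 [0.4951 0.0253 0.1009] [array([0.4956, 0.0251]), array([0.0454, 0.0123]), np.float64(6.4054)]
at [0.4961 0.0257 0.2003] [ 1.7999e+02 -3.0000e-02 -1.7503e+02] 39.8
{"x":0.0017,"y":-0.0008,"z":0.0003,"ax":0,"ay":0,"az":-0.23,"gripper":0.4}
{"x":-0,"y":-0,"z":0.018,"ax":0,"ay":0,"az":-0,"gripper":0.4}
{"x":-0,"y":-0,"z":0.018,"ax":0,"ay":0,"az":-0,"gripper":0.4}
{"x":-0,"y":-0,"z":0.018,"ax":0,"ay":0,"az":-0,"gripper":0.4}
{"x":-0,"y":-0,"z":0.018,"ax":0,"ay":0,"az":-0,"gripper":0.4}
{"x":-0,"y":-0,"z":0.018,"ax":0,"ay":0,"az":-0,"gripper":0.4}
```

Emit:
move_arm --plan '[{"x":0.0012,"y":-0.0008,"z":0,"ax":0,"ay":0,"az":0,"gripper":0.4},{"x":0,"y":0,"z":0.025,"ax":0,"ay":0,"az":0,"gripper":0.4},{"x":0,"y":0,"z":0.025,"ax":0,"ay":0,"az":0,"gripper":0.4},{"x":0,"y":0,"z":0.025,"ax":0,"ay":0,"az":0,"gripper":0.4},{"x":0,"y":0,"z":0.018,"ax":0,"ay":0,"az":0,"gripper":0.4},{"x":0,"y":0,"z":0.015,"ax":0,"ay":0,"az":0,"gripper":0.4},{"x":0,"y":0,"z":0.01,"ax":0,"ay":0,"az":0,"gripper":0.4},{"x":0,"y":0,"z":0.01,"ax":0,"ay":0,"az":0,"gripper":0.4},{"x":0,"y":0,"z":0.003,"ax":0,"ay":0,"az":0,"gripper":0.4},{"x":0,"y":0,"z":0,"ax":0,"ay":0,"az":0,"gripper":0.4}]'

```text
time_s: 41.05
position: [0.4951, 0.0259, 0.0696]
tool_rot: [180.0, 0.0, -174.7]
wrist_force: [-0.2, -0.6, -0.3]
width: 0.0345
gripper_force: 0.0
```

```bash
python3 - <<'E'
from h import *
c=camera("side");plan((.4948,.025,.068,185.2,1),g=.4);print(status.read_state()["wrist_force"])
cv2.imwrite("pics/s9.png",cv2.resize(c["frame"][100:260,290:450,::-1],None,fx=3.5,fy=3.5,interpolation=cv2.INTER_CUBIC))
E
```

```text
at [0.4952 0.0259 0.0698] [ 1.8000e+02  3.0000e-02 -1.7473e+02] 41.1
{"x":0.0005,"y":-0.0009,"z":0.0018,"ax":0,"ay":0,"az":0.07,"gripper":0.4}
[-0.36830318  0.5513409   0.59702992]
```

View pics/s9.png

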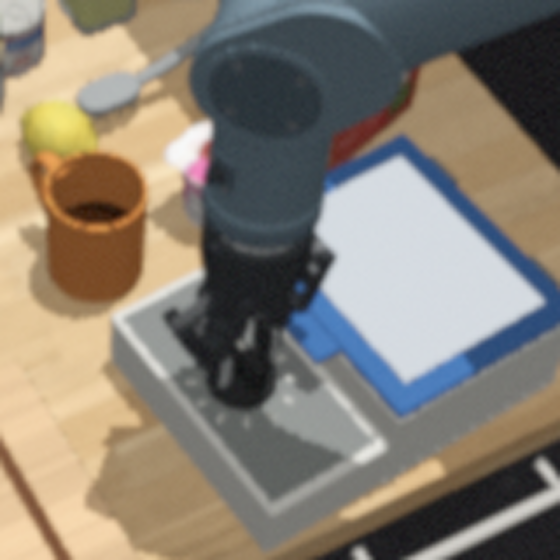

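The crop shows the open fingers on both sides of the dial bar at (240,375), clear of the lid tab. I close the fingers.

Emit:
move_arm --plan '[{"x":0.0004,"y":-0.0008,"z":0.002,"ax":0,"ay":0,"az":0,"gripper":0.4},{"x":0,"y":0,"z":0,"ax":0,"ay":0,"az":0,"gripper":0},{"x":0,"y":0,"z":0,"ax":0,"ay":0,"az":0,"gripper":0},{"x":0,"y":0,"z":0,"ax":0,"ay":0,"az":0,"gripper":0},{"x":0,"y":0,"z":0,"ax":0,"ay":0,"az":0,"gripper":0},{"x":0,"y":0,"z":0,"ax":0,"ay":0,"az":0,"gripper":0},{"x":0,"y":0,"z":0,"ax":0,"ay":0,"az":0,"gripper":0},{"x":0,"y":0,"z":0,"ax":0,"ay":0,"az":0,"gripper":0},{"x":0,"y":0,"z":0,"ax":0,"ay":0,"az":0,"gripper":0},{"x":0,"y":0,"z":0,"ax":0,"ay":0,"az":0,"gripper":0}]' --grip_force 40

```text
time_s: 42.35
position: [0.4948, 0.0241, 0.0678]
tool_rot: [-179.9, -0.0, -174.8]
wrist_force: [-1.1, -4.2, 5.7]
width: 0.011
gripper_force: 40.7
```

Emit:
move_arm --plan '[{"x":0,"y":0,"z":0,"ax":0,"ay":0,"az":8,"gripper":0},{"x":0,"y":0,"z":0,"ax":0,"ay":0,"az":8,"gripper":0},{"x":0,"y":0,"z":0,"ax":0,"ay":0,"az":8,"gripper":0},{"x":0,"y":0,"z":0,"ax":0,"ay":0,"az":8,"gripper":0},{"x":0,"y":0,"z":0,"ax":0,"ay":0,"az":8,"gripper":0},{"x":0,"y":0,"z":0,"ax":0,"ay":0,"az":8,"gripper":0},{"x":0,"y":0,"z":0,"ax":0,"ay":0,"az":8,"gripper":0},{"x":0,"y":0,"z":0,"ax":0,"ay":0,"az":4,"gripper":0},{"x":0,"y":0,"z":0,"ax":0,"ay":0,"az":0,"gripper":0},{"x":0,"y":0,"z":0,"ax":0,"ay":0,"az":0,"gripper":0}]'

```text
time_s: 43.6
position: [0.4947, 0.0237, 0.0678]
tool_rot: [-179.9, 0.1, 125.2]
wrist_force: [-1.4, -3.9, 5.4]
width: 0.0111
gripper_force: 40.8
```

```bash
python3 -c "
from h import *
s=status.read_state();print(s['wrist_torque'],s['joint_positions'],s['tool_rot'])"
```

```text
[-1.04744311  0.28003451 -0.01670901] [ 21.59391917  34.82844436 -37.53789432 115.47364697  32.62957304
  40.44170301  -1.39554187] [-1.79928781e+02  8.79272983e-02  1.25241025e+02]
```

Emit:
move_arm --plan '[{"x":0,"y":0,"z":0,"ax":0,"ay":0,"az":8,"gripper":0},{"x":0,"y":0,"z":0,"ax":0,"ay":0,"az":8,"gripper":0},{"x":0,"y":0,"z":0,"ax":0,"ay":0,"az":8,"gripper":0},{"x":0,"y":0,"z":0,"ax":0,"ay":0,"az":8,"gripper":0},{"x":0,"y":0,"z":0,"ax":0,"ay":0,"az":8,"gripper":0},{"x":0,"y":0,"z":0,"ax":0,"ay":0,"az":8,"gripper":0},{"x":0,"y":0,"z":0,"ax":0,"ay":0,"az":8,"gripper":0},{"x":0,"y":0,"z":0,"ax":0,"ay":0,"az":4,"gripper":0},{"x":0,"y":0,"z":0,"ax":0,"ay":0,"az":0,"gripper":0},{"x":0,"y":0,"z":0,"ax":0,"ay":0,"az":0,"gripper":0}]'

```text
time_s: 44.85
position: [0.4943, 0.0236, 0.0677]
tool_rot: [180.0, 0.1, 65.2]
wrist_force: [-3.0, -5.4, 7.2]
width: 0.0108
gripper_force: 40.9
```

```bash
python3 -c "
from h import *
s=status.read_state();print(s['wrist_torque'],s['joint_positions'],s['tool_rot'])"
```

```text
[-1.19061431  0.40676959  0.05028245] [ 10.40100517  31.34894156 -22.99112692 116.12100561  20.21619022
  36.381497   -50.80585715] [1.79992880e+02 1.20580589e-01 6.52377529e+01]
```

Emit:
move_arm --plan '[{"x":0,"y":0,"z":0,"ax":0,"ay":0,"az":8,"gripper":0},{"x":0,"y":0,"z":0,"ax":0,"ay":0,"az":8,"gripper":0},{"x":0,"y":0,"z":0,"ax":0,"ay":0,"az":8,"gripper":0},{"x":0,"y":0,"z":0,"ax":0,"ay":0,"az":8,"gripper":0},{"x":0,"y":0,"z":0,"ax":0,"ay":0,"az":8,"gripper":0},{"x":0,"y":0,"z":0,"ax":0,"ay":0,"az":8,"gripper":0},{"x":0,"y":0,"z":0,"ax":0,"ay":0,"az":8,"gripper":0},{"x":0,"y":0,"z":0,"ax":0,"ay":0,"az":4,"gripper":0},{"x":0,"y":0,"z":0,"ax":0,"ay":0,"az":0,"gripper":0},{"x":0,"y":0,"z":0,"ax":0,"ay":0,"az":0,"gripper":0}]'

```text
time_s: 46.1
position: [0.494, 0.0238, 0.0677]
tool_rot: [179.9, 0.1, 5.2]
wrist_force: [-2.8, -5.4, 8.1]
width: 0.0113
gripper_force: 41.1
```

```bash
python3 -c "
from h import *
s=status.read_state();print(s['wrist_torque'],s['joint_positions'],s['tool_rot'])"
```

```text
[-1.14018186  0.6650069  -0.00399985] [ -1.75523388  29.61801745  -7.79020576 116.8521788    7.00719028
  34.03463203 -99.11127464] [1.79921548e+02 7.36105857e-02 5.24763488e+00]
```

Emit:
move_arm --plan '[{"x":0,"y":0,"z":0,"ax":0,"ay":0,"az":7,"gripper":0},{"x":0,"y":0,"z":0,"ax":0,"ay":0,"az":7,"gripper":0},{"x":0,"y":0,"z":0,"ax":0,"ay":0,"az":7,"gripper":0},{"x":0,"y":0,"z":0,"ax":0,"ay":0,"az":7,"gripper":0},{"x":0,"y":0,"z":0,"ax":0,"ay":0,"az":7,"gripper":0},{"x":0,"y":0,"z":0,"ax":0,"ay":0,"az":7,"gripper":0},{"x":0,"y":0,"z":0,"ax":0,"ay":0,"az":7,"gripper":0},{"x":0,"y":0,"z":0,"ax":0,"ay":0,"az":7,"gripper":0},{"x":0,"y":0,"z":0,"ax":0,"ay":0,"az":4,"gripper":0},{"x":0,"y":0,"z":0,"ax":0,"ay":0,"az":0,"gripper":0}]'

```text
time_s: 47.35
position: [0.4941, 0.0242, 0.0677]
tool_rot: [179.9, -0.0, -54.8]
wrist_force: [-2.3, -4.6, 8.1]
width: 0.011
gripper_force: 41.1
```

```bash
python3 -c "
from h import *
s=status.read_state();print(s['wrist_torque'],s['joint_positions'],s['tool_rot'])"
```

```text
[-0.96647811  0.84286983 -0.01751324] [ -14.35345435   29.56615511    7.85399777  117.59620937   -6.95982058
   33.32016887 -146.45268178] [ 1.79926473e+02 -1.74137253e-02 -5.47691040e+01]
```

Turned exactly 240°. I release, rise and check the dial.

Emit:
move_arm --plan '[{"x":0,"y":0,"z":0,"ax":0,"ay":0,"az":0,"gripper":0.4},{"x":0,"y":0,"z":0,"ax":0,"ay":0,"az":0,"gripper":0.4},{"x":0,"y":0,"z":0,"ax":0,"ay":0,"az":0,"gripper":0.4},{"x":0,"y":0,"z":0,"ax":0,"ay":0,"az":0,"gripper":0.4},{"x":0,"y":0,"z":-0.02,"ax":0,"ay":0,"az":0,"gripper":0.4},{"x":0,"y":0,"z":-0.03,"ax":0,"ay":0,"az":0,"gripper":0.4},{"x":0,"y":0,"z":-0.04,"ax":0,"ay":0,"az":0,"gripper":0.4},{"x":0,"y":0,"z":-0.04,"ax":0,"ay":0,"az":0,"gripper":0.4},{"x":0,"y":0,"z":-0.03,"ax":0,"ay":0,"az":0,"gripper":0.4},{"x":0,"y":0,"z":0,"ax":0,"ay":0,"az":0,"gripper":0.4}]'

```text
time_s: 48.6
position: [0.4963, 0.0252, 0.2297]
tool_rot: [-179.7, -0.1, -54.7]
wrist_force: [0.0, -0.2, -0.1]
width: 0.0343
gripper_force: 0.0
```

```bash
python3 - <<'E'
from h import *
plan((.40,.14,.23,-40,4),(.36,.24,.25,-20,6),g=.4)
E
```

```text
at [0.4963 0.0252 0.2297] [-1.7974e+02 -1.1000e-01 -5.4740e+01] 48.6
{"x":-0.0373,"y":0.0031,"z":-0.0001,"ax":0,"ay":0,"az":-3.68,"gripper":0.4}
{"x":-0.0374,"y":0.0007,"z":-0.0001,"ax":0,"ay":0,"az":-3.68,"gripper":0.4}
{"x":-0.0374,"y":-0.0017,"z":-0.0001,"ax":0,"ay":0,"az":-3.68,"gripper":0.4}
{"x":-0.0372,"y":-0.0041,"z":-0.0001,"ax":0,"ay":0,"az":-3.68,"gripper":0.4}
{"x":-0.0158,"y":-0.0085,"z":-0.0033,"ax":0,"ay":0,"az":-3.33,"gripper":0.4}
{"x":-0.0153,"y":-0.0094,"z":-0.0033,"ax":0,"ay":0,"az":-3.33,"gripper":0.4}
{"x":-0.0147,"y":-0.0103,"z":-0.0033,"ax":0,"ay":0,"az":-3.33,"gripper":0.4}
{"x":-0.0141,"y":-0.0111,"z":-0.0033,"ax":0,"ay":0,"az":-3.33,"gripper":0.4}
{"x":-0.0134,"y":-0.0119,"z":-0.0033,"ax":0,"ay":0,"az":-3.33,"gripper":0.4}
{"x":-0.0127,"y":-0.0127,"z":-0.0033,"ax":0,"ay":0,"az":-3.33,"gripper":0.4}
```

Emit:
move_arm --plan '[{"x":-0.037,"y":0.003,"z":0,"ax":0,"ay":0,"az":-3.7,"gripper":0.4},{"x":-0.037,"y":0.001,"z":0,"ax":0,"ay":0,"az":-3.7,"gripper":0.4},{"x":-0.037,"y":-0.0017,"z":0,"ax":0,"ay":0,"az":-3.7,"gripper":0.4},{"x":-0.037,"y":-0.004,"z":0,"ax":0,"ay":0,"az":-3.7,"gripper":0.4},{"x":-0.0158,"y":-0.0085,"z":-0.003,"ax":0,"ay":0,"az":-3.3,"gripper":0.4},{"x":-0.0153,"y":-0.0094,"z":-0.003,"ax":0,"ay":0,"az":-3.3,"gripper":0.4},{"x":-0.0147,"y":-0.01,"z":-0.003,"ax":0,"ay":0,"az":-3.3,"gripper":0.4},{"x":-0.014,"y":-0.011,"z":-0.003,"ax":0,"ay":0,"az":-3.3,"gripper":0.4},{"x":-0.0134,"y":-0.012,"z":-0.003,"ax":0,"ay":0,"az":-3.3,"gripper":0.4},{"x":0,"y":0,"z":0,"ax":0,"ay":0,"az":0,"gripper":0.4}]'

```text
time_s: 49.85
position: [0.3653, 0.2229, 0.2428]
tool_rot: [-180.0, -0.0, -23.2]
wrist_force: [-0.6, 0.2, -0.8]
width: 0.0341
gripper_force: 0.0
```

```bash
python3 - <<'E'
from h import *
lidz();print(jars("side"),status.read_state()["position"])
c=camera("top");P=cloud(c);F=P.reshape(-1,3);F=F[np.isfinite(F[:,0])]
b=(abs(F[:,2]-.1005)<.004)&(np.hypot(F[:,0]-.4945,F[:,1]-.0246)<.035);B=F[b];print("bar",b.sum(),B.mean(0).round(4),[np.round(x,4) for x in cv2.minAreaRect(B[:,:2].astype(np.float32))])
for k in("mug","yoghurt_pot","tea_box"):
    for r in cut_out("top",k)[:1]:print(k,np.round(np.nanmedian(P[r["pixels"]],0),3))
cv2.imwrite("pics/t10.png",cv2.resize(c["frame"][140:290,290:510,::-1],None,fx=3.5,fy=3.5,interpolation=cv2.INTER_CUBIC))
E
```

```text
-0.25 101 [0.0966 0.0992 0.1024]
-0.21 25 [0.0976 0.0999 0.1024]
-0.17 32 [0.0961 0.0984 0.1014]
-0.13 20 [0.0971 0.0993 0.1011]
-0.09 269 [0.0967 0.0992 0.1019]
-0.07 95 [0.0958 0.0984 0.1014]
tcp app [0.3842 0.1877 0.2425] [ 0.4 -0.4 -0.6] 49.9
[] [0.36573053 0.2211312  0.24244596]
bar 94 [0.4944 0.0242 0.1002] [array([0.4937, 0.0249]), array([0.0117, 0.0458]), np.float64(36.0939)]
mug [0.679 0.049 0.041]
yoghurt_pot [ 0.684 -0.067  0.07 ]
tea_box [ 0.692 -0.179  0.074]
```

View pics/t10.png

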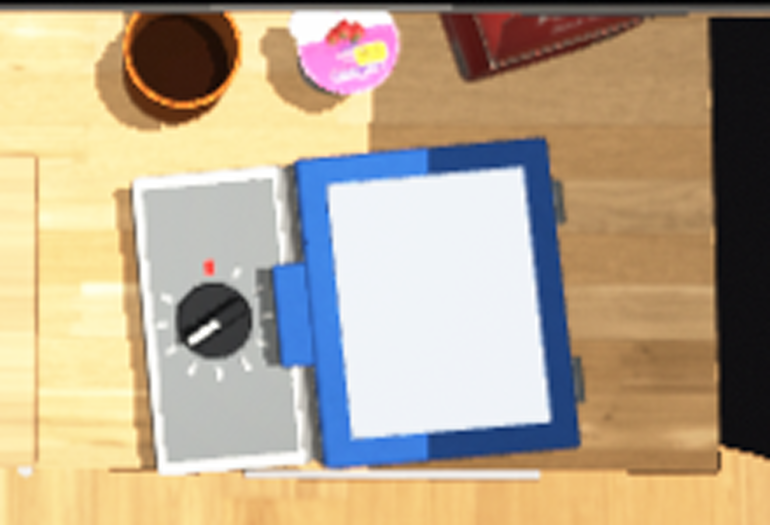

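The top view shows the lid flat, the dial pointer at the lower left (195,338), which is 240° clockwise of the red mark, and the mug, pot and tea box unmoved. I hand in.

```bash
python3 -c "
from station import robot
print(robot.sign_off())"
```

```text
the job is handed in; nothing more can be done
None
```

I stood all three jars from the board upright in the yoghurt maker, lowered the lid until it was fully closed, and set the dial to the eighth click; the mug, yoghurt pot and tea box did not move, and the job is handed in.

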